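# Row up the catalyst samples and lower the inspection lamp

### The arm

A 7-joint arm with a two-finger parallel gripper is mounted at the origin on the work surface. World frame = base frame: x ahead of the robot, y to its left, z up, the work surface at z = 0. Lengths are in m, angles in rad, forces in N, time in s.
With the tool pointing down it reaches from about 0.35 to 0.9 m from the base axis. Payload 8.1 kg.
Tool frame: the origin (TCP) lies midway between the tips of the shut fingers; the grasp point (between the pads) lies arm.grip_point_offset behind it (arm.grip_point_offset is the distance from the TCP to the grasp point, in m); y points along the fingers, z is the direction in which the jaws open and shut, and the axes are right-handed (so a half turn about y gives the same grasp; the last joint's range is limited). The gripper opens to 92 mm and grips with 3 to 60 N. Pads are 19 mm wide; open, the fingers measure 130 mm over their backs; the gripper's body (75 mm by 190 mm) begins 47 mm behind the grasp point.
Start: joints at [1.045, 0.434, 0.025, 1.573, -0.012, 1.134, -0.075], TCP at [0.256, -0.57, 0.204] pointing down, gripper open.
Joint ranges: [-2.62, 2.62], [-0.44, 2.09], [-1.27, 1.32], [0.08, 2.57], [-1.32, 4.46], [0.12, 2], [-2.74, 2.74]. Speed limits (rad/s): [2.22, 2.22, 3.01, 3.01, 3.14, 3.14, 3.14].

### API

Orientations are given as a rotation vector (axis times angle).
In Python, from cell import arm, get_image, camera_info gives the robot as it stands.
- The arm moves only by the tool carry_out, never from a script. Its argument "steps" is one flat list of numbers, 5 for each row, row after row: the opening, from 0 (shut) to 1 (fully open), then the shift along the world's x, y, z in units of 0.1 m (1.0 is 0.1 m), then the turn about the world's z in units of 45 degrees (1.0 is 45 degrees). In form: [hand, dx, dy, dz, spin, hand, dx, dy, dz, spin, ...]. A call has 1 to 12 rows; each row is the pose to reach, as a shift and turn from the pose commanded when the call began; what a row does not reach only later rows make up. A row lasts 1/10 s, in which the tool goes at most 50 mm and 8.59 degrees, less where a joint would pass 70% of its speed; a pose out of reach is approached as far as the arm can. A call with a number of a shift or a turn outside -1 to 1 is refused whole. A call with a gripper value outside its range is refused whole. The fingers move at their own pace and stop on an object; "grip_force" is the grip in N (left out, the last holds). Time passes only in rows, so rows that repeat a pose let the fingers close. It gives the time, the measured TCP pose, the force and the opening at its end, in the units of the state.
- arm.observe(): the state, without advancing time (a new reading comes with each control period).
- get_image(name): name is "scene" or "top"; returns (picture, depth): 400x640x3 uint8, red, green, blue; 400x640 float32, m along the optical axis (not along the pixel's ray), 0 where there is no reading.
- camera_info(name): a dict with "fovy" (degrees; the focal length in pixels is half the picture's height over the tangent of half this angle, whatever the lens; pixels are square), "cx", "cy" (the principal point, pixels), "R" (3x3) and "t" (3): a world point X has camera coordinates R X + t. Camera axes: x right, y down, z forward; pixel columns grow to the right and rows downward; lengths in m; the calibration is good to about 2 mm. A picture is of the moment at which its call begins. camera_info takes no time and is no camera call.
- arm.sign_off(): hands the job in, once; it reports no verdict.
The state is a dict: "clock": time; "joints": joint angles; "dq": joint speeds; "joint_efforts": joint torques, N m; "position": TCP position; "ee_rot": TCP orientation; "force": force on the tool from outside, world axes, zero at the start; "ft_torque": the same for the moment, N m; "width": opening from 0.0 (shut) to 1.0 (fully open).
Only numpy, scipy, OpenCV 4.12 (cv2) and the standard library are available. Lean on these libraries where they do the work, as an engineer would, in place of code of your own. Each camera call takes 0.05 s, during which the arm holds its last target. There are 200 camera calls.

### The job

Make the samples ready for inspection: lift every carrier up and off its hook and set it upright on the aluminium plate, and together with the carriers already standing there nudge them into one straight, closed-up row along the plate's back fence, starting hard against the end stop, each carrier square to the fence and touching the next, no gaps, in any order. Only when the row is complete, press the sprung button on top of the telescoping lamp post and push the tube down to its next hole, one hole only, so that it locks there with the button sprung fully up again. Leave the spare core, the blue tub and the log pad alone.

Things in the scene. Friction and masses are not known exactly. Their poses are not given: they have to be found in the camera images.
- stand: fixed hook stand. Its beam (240 mm along y, z 97-123 mm) has its front face at x = 0. From it three steel hooks at y = -72, 0, +72 mm point to -x: level bars 75 mm long, 16 mm wide, top at z 120, bottom at 114 mm, each ending in an upturned lip (x -75 to -69 mm) 7 mm above the bar. Base 240 x 110 mm. Origin at table level below the front face.
- hung1: carrier (all 5 alike, 0.2 kg; one hung one may be absent = None): steel foot 60 x 60 x 10 mm, honeycomb core 52 mm across to z 36, steel strap over it (along y, 16 mm wide, sides flush with the foot, underside z 61, top 66 mm), black grip block on the strap, 22 (x) x 30 (y) mm, z 66-94, to hold from above across x. Origin: centre of underside, z up. Hangs on any hook.
- hung2: carrier like hung1. The hung ones hang by the strap's underside on the hook bars, one a hook, about 45 mm out from the beam's face, feet 59 mm above the table, axes along the stand's; which carrier is on which hook varies
- hung3: carrier like hung1, hanging on a hook at the start
- loose1: carrier like hung1; at the start it stands loose on the plate in front of the row's place, turned at random up to 30 degrees
- loose2: carrier like loose1, also standing loose on the plate
- tray: fixed aluminium plate, top at z 6 mm, x -100 to +55, y -235 to +165 mm in its frame. Grey back fence along the +x edge: inner face at x = +45; grey end stop at the +y edge: inner face at y = +155; both 30 mm high. So the row's carriers have origins at x = +15 and y = +125, +65, +5, -55, -115 mm, filled from the stop. Origin at table level.
- post: fixed lamp post: base 110 x 80 x 12 mm, outer tube 38 mm across (collar 44), top at z 160 mm. Out of it stands a thinner tube with a round black cap (50 mm across, 30 high) and just below the cap top a white lamp head (90 mm in x, y -37 to -87 mm, 26 mm high) reaching to the post's -y. Origin at table level on the tube's axis.
- mast (a joint): how far the inner tube with lamp and cap is pushed down, m: 0 at the start (locked in the upper hole, cap top 285 mm above the table), next holes at 0.060 and 0.120. The lock pin has 3 mm play up and down in a hole. Unlocked, friction holds the tube where it is left; about 4 N more pushes it down.
- button (a joint): how far the button is pressed into the cap, m: 0 up, 0.008 fully down (1.7 N to start, 5 N at the end). It draws back the lock pin, free beyond 0.005. Between holes the pin rides on the wall and keeps it at 0.005; at a hole (within 3 mm), if not pressed, it springs to 0 and locks. Held down, it lets the tube pass a hole without catching.
- button_top (a point): centre of the top of the round grey button (28 mm across, 9 mm proud of the cap), pressed straight down from above; moves with the tube
- cap_top (a point): centre of the cap's top face, a shoulder 11 mm wide around the button; moves with the tube
- spare_core: bystander: bare honeycomb cylinder 70 mm across, 70 mm high, standing. Origin: centre of its underside
- parts_tub: bystander: open blue tub 130 x 170 x 70 mm. Origin: centre of its underside
- log_pad: bystander: blue log pad 150 x 210 x 15 mm, lying flat. Origin: centre of its underside
- place1 (a point): where the first carrier of the row (against the end stop and the fence) has its origin: a point on the plate's top face, unmarked
- place2 (a point): the same for carrier 2 of a row of touching carriers, 60 mm from place1 along the fence
- place3 (a point): the same for carrier 3 of a row of touching carriers, 120 mm from place1 along the fence
- place4 (a point): the same for carrier 4 of a row of touching carriers, 180 mm from place1 along the fence
- place5 (a point): the same for carrier 5 of a row of touching carriers, 240 mm from place1 along the fence

How it is judged:
By the outcome, as a careful person would: the job done as asked, in the order asked, and still so for the second after the job is handed in, with the robot touching nothing.
Of hung1, hung2, hung3 only 2 to 3 are there at a start; the rules pass over those that are not, and their reading is None.
At some moment in a run one of loose1, loose2 may be knocked a few centimetres aside while the robot is not near it.
It also fails if it takes over 210 s, if anything falls off the work surface, if the arm or the gripper's body presses on something with over 40 N, if the wrist force passes 120 N, or if a joint passes its speed limit or range.

## Working session

There is one attempt and no reset: what is moved stays moved. The work goes in short steps, Python scripts to look and compute and a tool call to move; the robot and the scene stay as the last step left them, time stands still between calls to the robot, and variables do not carry over. Pictures are saved under pics/ and viewed, about 12 in all and at most 16, crops included, and the job is handed in when it is done.

Besides the shell and the picture viewer there is one more tool, called after "Request:" by a JSON object that holds its "name" and its "arguments". carry_out: Moves the arm, as the interface text tells. Shifts and turns lie within -1 to 1; 1 stands for 0.1 m of shift or 45 degrees of turn. Its arguments: {"type":"object","properties":{"steps":{"type":"array","items":{"type":"number"}},"grip_force":{"type":"number"}},"required":["steps"]}

```bash
mkdir -p pics
cat > h.py <<'E'
import numpy as np, cv2
from cell import arm, get_image, camera_info
def cam(n):
    c=camera_info(n); f=200/np.tan(np.radians(c['fovy'])/2); return c,f,np.array(c['R']),np.array(c['t'])
def cloud(n):
    im,d=get_image(n); c,f,R,t=cam(n)
    v,u=np.mgrid[:400,:640]; P=np.stack([(u-c['cx'])/f*d,(v-c['cy'])/f*d,d],-1)
    W=(P-t)@R; W[d==0]=np.nan
    return im,W
def save(im,name,s=1): cv2.imwrite('pics/'+name,cv2.resize(im[:,:,::-1],None,fx=s,fy=s,interpolation=cv2.INTER_CUBIC))
E
python3 - <<'E'
from h import *
print(arm.observe(), arm.grip_point_offset)
for n in ('scene','top'):
    im,W=cloud(n); save(im,n+'0.png',1.25); np.save(n+'0.npy',W); np.save(n+'i.npy',im)
    c=camera_info(n); print(n,c)
E
```

```text
{'clock': 0.0, 'joints': array([ 1.0453893 ,  0.43524316,  0.02497706,  1.57409277, -0.01161453,
        1.13399088, -0.07511452]), 'dq': array([ 0.00200054, -0.00084425, -0.0004223 , -0.000941  , -0.00066408,
       -0.00185584,  0.00044365]), 'joint_efforts': array([-5.73233501e-04, -6.67865324e+01,  9.84489173e-01, -3.14465225e+01,
       -6.06809137e-02,  4.26564203e-02,  1.18357125e-04]), 'position': array([ 0.25617509, -0.56948999,  0.20343418]), 'ee_rot': array([-0.4270834 ,  1.98985365, -1.98676225]), 'force': array([0.09781908, 0.2481282 , 0.42830341]), 'ft_torque': array([-0.01905146, -0.03417644, -0.03071313]), 'width': 1.002381947713315} 0.0188
scene {'fovy': 55.24231573724203, 'cx': 325.99263687716217, 'cy': 196.31562560528138, 'R': array([[ 0.42186502,  0.90663   ,  0.00720802],
       [ 0.5879638 , -0.26751705, -0.76336964],
       [-0.69016554,  0.326277  , -0.6459217 ]]), 't': array([-0.27081125, -0.20651266,  1.45614548])}
top {'fovy': 43.452861881721816, 'cx': 317.8054758189888, 'cy': 196.83289066259692, 'R': array([[ 0.0263601 , -0.99961487,  0.00867506],
       [-0.98941686, -0.02732789, -0.14250428],
       [ 0.14268646, -0.00482682, -0.98975617]]), 't': array([0.00303785, 0.58414727, 1.47893395])}
```

View pics/scene0.png

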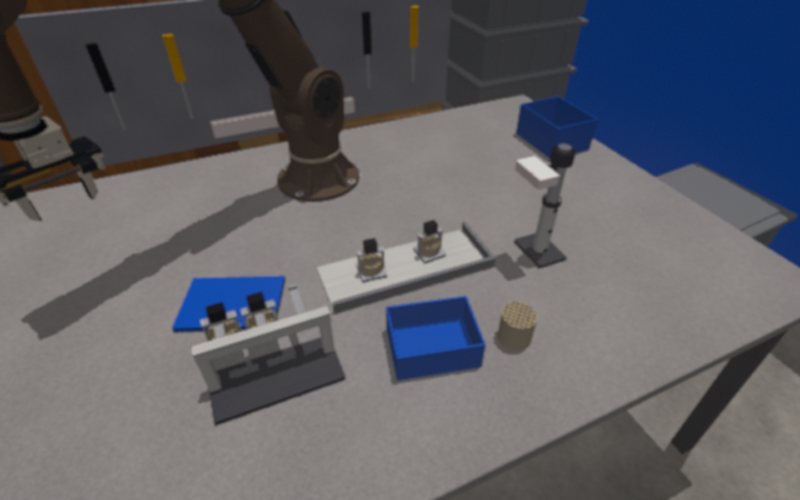

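View pics/top0.png

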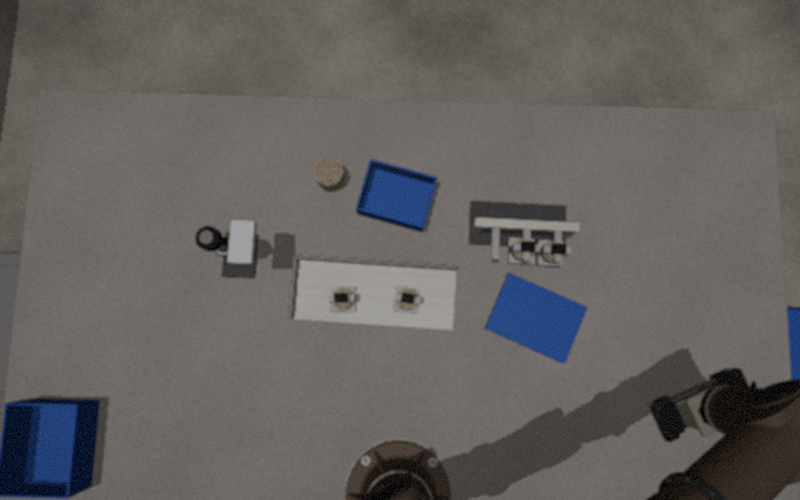

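The scene shows two hung carriers (middle and -y hook; the +y hook is empty), and two loose ones on the plate at top px (343,298) and (408,298). The post cap is at (210,238). Next I measure.

```bash
cat > m.py <<'E'
from h import *
def rect(P):
    r=cv2.minAreaRect((P[:,:2]*1000).astype(np.float32)); return np.round(r[0],1),np.round(r[1],1),round(r[2],2)
def blobs(W,m,minn=15):
    n,l,s,c=cv2.connectedComponentsWithStats(m.astype(np.uint8))
    for i in range(1,n):
        if s[i,4]>=minn:
            P=W[l==i]; yield s[i,4],c[i].round(),P
E
python3 - <<'E'
from m import *
W=np.load('top0.npy');I=np.load('topi.npy').astype(int)
z=W[...,2]
def sh(t,m,mn=15):
    for n,c,P in blobs(W,m,mn): print(t,n,c*1.25,np.median(P,0).round(4),'z',np.percentile(P[:,2],[5,50,95]).round(3),rect(P))
white=(I.min(2)>125)&(z<.05)
sh('plate',white,500)
dark=(I.max(2)<60)&(z>.07)&(z<.30)&(W[...,1]>-.45)
sh('dark',dark,8)
sh('beam',(z>.09)&(z<.14)&(W[...,1]>-.6)&(I.min(2)>90),20)
sh('hi',(z>.2)&(W[...,0]>.3)&(W[...,1]>0),20)
print('table z',np.nanmedian(z[330:350,100:200]), I[238,250], I[300*4//5,240*4//5])
E
```

```text
plate 5278 [376.25 293.75] [0.4724 0.0677 0.0068] z [0.001 0.007 0.014] (array([467.7,  69. ]), array([389.6, 145.6]), 87.52)
dark 270 [212.5 240. ] [0.5508 0.3958 0.2837] z [0.199 0.284 0.289] (array([555. , 404.5]), array([50.5, 46.6]), 48.9)
dark 79 [527.5  246.25] [ 0.5752 -0.2737  0.1527] z [0.14  0.153 0.159] (array([ 576.7, -277.8]), array([19.3, 36.5]), 7.36)
dark 79 [557.5  248.75] [ 0.572  -0.3412  0.1523] z [0.139 0.152 0.157] (array([ 573.8, -343.6]), array([19.2, 28.2]), 0.78)
dark 59 [340.  297.5] [0.4534 0.1475 0.1002] z [0.091 0.1   0.106] (array([453. , 146.6]), array([17.1, 25.4]), 3.47)
dark 60 [407.5 297.5] [ 0.4561 -0.0075  0.1014] z [0.096 0.101 0.106] (array([456.3,  -6.3]), array([17.5, 26. ]), 0.84)
dark 23 [ 42.5  401.25] [0.2003 0.8146 0.0823] z [0.073 0.082 0.091] (array([200.5, 812.6]), array([ 1.6, 52. ]), 0.87)
dark 428 [ 77.5  448.75] [0.0996 0.7227 0.0875] z [0.072 0.088 0.103] (array([102.2, 722.8]), array([199.2,  19.9]), 4.28)
dark 648 [ 13.75 458.75] [0.0687 0.878  0.0875] z [0.072 0.088 0.104] (array([ 63.3, 852.4]), array([233.8, 115.3]), 37.16)
[... 352 characters left out ...]
ray([21.7, 29.3]), 86.98)
beam 46 [546.25 247.5 ] [ 0.5784 -0.3261  0.1235] z [0.095 0.124 0.132] (array([ 582.8, -325.8]), array([20.7, 28.9]), 88.06)
beam 20 [537.5 247.5] [ 0.5791 -0.3018  0.1249] z [0.106 0.125 0.129] (array([ 579. , -304.7]), array([13. , 20.8]), 49.36)
beam 46 [526.25 256.25] [ 0.5598 -0.2763  0.1222] z [0.095 0.122 0.13 ] (array([ 557.8, -279.4]), array([24.1, 21.2]), 83.46)
beam 37 [557.5 257.5] [ 0.556  -0.3478  0.1222] z [0.111 0.122 0.13 ] (array([ 555.9, -353.1]), array([18.3, 26. ]), 4.5)
hi 1128 [230. 240.] [0.5538 0.3583 0.2598] z [0.247 0.26  0.294] (array([556.1, 375.9]), array([112.3,  90.2]), 88.65)
table z 0.0015602042794010062 [156 153 148] [113 109 105]
```

Run:
```python
from m import *
from scipy.spatial.transform import Rotation as Ro
s=arm.observe(); M=Ro.from_rotvec(s['ee_rot']).as_matrix(); print(M.round(3)); print('jaw yaw',np.degrees(np.arctan2(M[1,2],M[0,2])))
for n in('top','scene'):
    W=np.load(n+'0.npy'); x,y,z=np.moveaxis(W,-1,0)
    m=(z>.026)&(z<.036)
    F=W[m&(x>.50)&(x<.57)&(y>-.13)&(y<.25)]; 
    p=np.polyfit(F[:,1],F[:,0],1); r=F[:,0]-np.polyval(p,F[:,1]); k=abs(r)<.012; p=np.polyfit(F[k,1],F[k,0],1); r=F[:,0]-np.polyval(p,F[:,1])
    print(n,'fence',len(F),k.sum(),p,np.degrees(np.arctan(-p[0])),np.percentile(r,[5,50,95]).round(4),np.percentile(F[k,1],[1,99]).round(4), np.median(F[:,2]))
    S=W[m&(x>.40)&(x<.52)&(y>.2)&(y<.27)]
    if len(S)>10:
        q=np.polyfit(S[:,0],S[:,1],1); r=S[:,1]-np.polyval(q,S[:,0]); k=abs(r)<.01; q=np.polyfit(S[k,0],S[k,1],1)
        print('stop',len(S),q,np.degrees(np.arctan(q[0])),np.polyval(q,.47),np.percentile(r,[5,95]),np.percentile(S[:,0],[1,99]))
    # beam
    B=W[(z>.117)&(z<.129)&(x>.6)&(x<.66)&(y<-.13)&(y>-.43)]
    b=np.polyfit(B[:,1],B[:,0],1); print('beam',len(B),np.degrees(np.arctan(-b[0])),np.polyval(b,-.28),np.percentile(B[:,1],[1,99]),np.percentile(B[:,0]-np.polyval(b,B[:,1]),[3,97]))
    for a in((.44,.62,-.40,-.31,.15),(.44,.62,-.30,-.25,.15),(.42,.5,-.05,.05,.095),(.42,.5,.1,.2,.095),(.5,.6,.3,.5,.28)):
        Q=W[(x>a[0])&(x<a[1])&(y>a[2])&(y<a[3])&(z>a[4])&(z<a[4]+.03)]
        print('blk',len(Q),np.median(Q,0).round(4),Q.mean(0).round(4),rect(Q))
```

```text
[[-0.912 -0.001  0.41 ]
 [-0.41   0.001 -0.912]
 [ 0.    -1.    -0.001]]
jaw yaw -65.78069119892109
top fence 379 379 [0.04131237 0.54336903] -2.3656792615363207 [-0.0047  0.      0.0046] [-0.1229  0.2455] 0.030249188964526254
stop 40 [-0.0170196   0.27613194] -0.9750571458939274 0.2681327316573269 [-0.0025504   0.00221761] [0.41532884 0.51860743]
beam 680 -1.1851610637406802 0.6285585920472686 [-0.39382545 -0.15931496] [-0.02512789  0.01363356]
blk 74 [ 0.5746 -0.3435  0.1534] [ 0.5751 -0.3437  0.1536] (array([ 575.9, -344.2]), array([29.3, 20.2]), 89.92)
blk 68 [ 0.578  -0.2737  0.1533] [ 0.5782 -0.2742  0.1539] (array([ 579.3, -274.3]), array([26.7, 20.8]), 89.52)
blk 74 [ 0.4567 -0.0049  0.1013] [ 0.4575 -0.0059  0.1008] (array([457.8,  -4.9]), array([20.5, 28.8]), 0.71)
blk 75 [0.4548 0.148  0.1008] [0.4539 0.1491 0.1009] (array([453.7, 149.1]), array([20.4, 26.6]), 2.11)
blk 305 [0.5559 0.4057 0.2872] [0.556  0.4064 0.2885] (array([556.6, 407.3]), array([48.9, 47.9]), 10.98)
scene fence 375 375 [0.04004228 0.54475632] -2.2930289073528014 [-0.0057  0.0003  0.005 ] [-0.126   0.2453] 0.02836763789973243
stop 69 [-0.01710662  0.27278074] -0.9800413307138982 0.2647406304181351 [-0.00414716  0.00448696] [0.40750914 0.51804487]
beam 1040 -0.9221841444477681 0.6316707923101635 [-0.39943545 -0.16620013] [-0.02686443  0.01224303]
blk 84 [ 0.577  -0.3507  0.1518] [ 0.5768 -0.3502  0.1518] (array([ 576.1, -349.4]), array([23.3, 28.5]), 1.87)
blk 82 [ 0.5802 -0.2809  0.1518] [ 0.5809 -0.2803  0.1519] (array([ 581.4, -279.7]), array([28.9, 21.4]), 83.49)
blk 55 [ 0.4604 -0.0119  0.0983] [ 0.4601 -0.0123  0.0982] (array([458.3, -11.7]), array([28.6, 21.8]), 86.7)
blk 48 [0.4567 0.1447 0.0983] [0.4568 0.1435 0.0981] (array([456.5, 143.1]), array([20.4, 27.7]), 3.86)
blk 159 [0.5632 0.3967 0.2842] [0.5619 0.3982 0.2862] (array([560.9, 399.7]), array([47.2, 41.1]), 53.43)
```

Request:
{"name": "carry_out", "arguments": {"steps": [0.5,1,0.75,0,0.71,0.5,1,0.75,0,0.71,0.5,1,0.75,0,0.71,0.5,1,0.75,0,0.71,0.5,1,0.75,0,0.71], "grip_force": 20}}

```text
clock: 0.6
position: [0.357, -0.4941, 0.2039]
ee_rot: [-0.872, 1.628, -1.626]
force: [-0.3, 0.3, 0.2]
width: 0.614
```

Request:
{"name": "carry_out", "arguments": {"steps": [0.5,1,0.75,0,0.7,0.5,1,0.75,0,0.7,0.5,1,0.75,0,0.7,0.5,1,0.75,0,0.7,0.5,1,0.75,0,0.7]}}

```text
clock: 1.1
position: [0.4561, -0.4201, 0.2038]
ee_rot: [-1.189, 1.241, -1.24]
force: [-0.3, -0.5, -0.6]
width: 0.499
```

Request:
{"name": "carry_out", "arguments": {"steps": [0.5,1,0.73,0,0,0.5,1,0.73,0,0,0.5,1,0.73,0,0,0.5,1,0.73,0,0]}}

```text
clock: 1.5
position: [0.5588, -0.3441, 0.2038]
ee_rot: [-1.187, 1.241, -1.239]
force: [-0.7, 0.6, -0.0]
width: 0.499
```

Request:
{"name": "carry_out", "arguments": {"steps": [0.5,0.2,0,0,0,0.5,0.2,0,0,0,0.5,0.2,0,0,0]}}

```text
clock: 1.8
position: [0.5749, -0.3487, 0.2038]
ee_rot: [-1.189, 1.243, -1.242]
force: [-1.2, -0.0, -0.1]
width: 0.498
```

Run:
```python
from h import *
im,W=cloud('scene'); save(im[200:360,120:320],'a1.png',3)
im,W=cloud('top'); save(im[100:320,330:530],'a2.png',2.5)
```

```text
(no output)
```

View pics/a1.png

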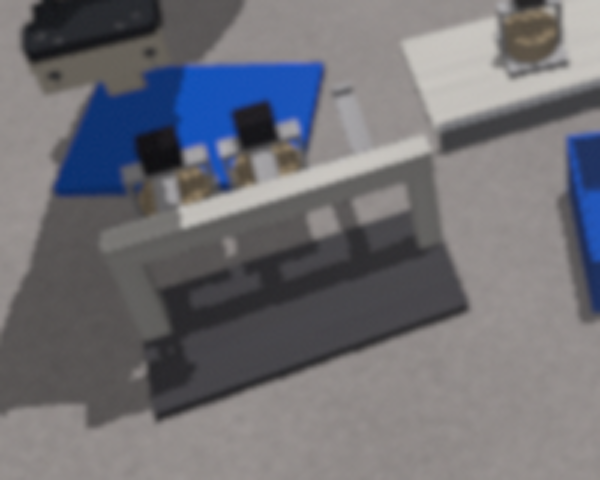

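Run:
```python
from h import *
from scipy.spatial.transform import Rotation as Ro
s=arm.observe(); M=Ro.from_rotvec(s['ee_rot']).as_matrix(); print('jaw yaw',np.degrees(np.arctan2(M[1,2],M[0,2])),M.round(3).tolist(),s['position'])
for n,o,k in(('scene',(120,200),3),('top',(330,100),2.5)):
    c,f,R,t=cam(n)
    for X in (s['position'],[.576,-.346,.153]):
        p=R@X+t; print(n,((p[0]/p[2]*f+c['cx']-o[0])*k).round(),((p[1]/p[2]*f+c['cy']-o[1])*k).round())
```

```text
jaw yaw -2.540868873769645 [[-0.044, -0.001, 0.999], [-0.999, -0.001, -0.044], [0.001, -1.0, -0.001]] [ 0.57483137 -0.34840705  0.20414295]
scene 135.0 86.0
scene 157.0 135.0
top 309.0 238.0
top 294.0 244.0
```

View pics/a2.png

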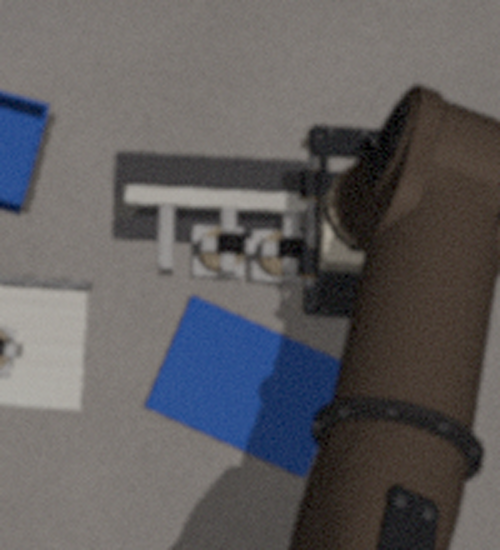

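The gripper is over the outer carrier (top crop px (295,245)) and its projection agrees. I descend, grip and lift 13 mm.

Request:
{"name": "carry_out", "arguments": {"steps": [0.5,0,0,-0.4,0,0.5,0,0,-0.6,0,0.5,0,0,-0.75,0,0.5,0,0,-0.75,0,0.5,0,0,-0.75,0]}}

```text
clock: 2.4
position: [0.5765, -0.3475, 0.13]
ee_rot: [-1.189, 1.239, -1.24]
force: [-0.3, -0.1, 1.2]
width: 0.496
```

Request:
{"name": "carry_out", "arguments": {"steps": [0,0,0,0,0,0,0,0,0,0,0,0,0,0,0,0,0,0,0,0,0,0,0,0,0,0,0,0,0,0]}}

```text
clock: 3.0
position: [0.5766, -0.3471, 0.1297]
ee_rot: [-1.19, 1.239, -1.24]
force: [-1.2, 0.9, 4.3]
width: 0.222
```

```bash
python3 -c "
from cell import arm;s=arm.observe();print(s['position'],s['force'],s['ft_torque'],s['width']*92)"
```

```text
[ 0.57659741 -0.34705635  0.12971115] [-1.24863237  0.9001844   4.28515947] [ 1.64416124e-01  2.12494127e-01 -1.04503000e-04] 20.38390738877732
```

Request:
{"name": "carry_out", "arguments": {"steps": [0,0,0,0.07,0,0,0,0,0.13,0,0,0,0,0.13,0,0,0,0,0.13,0]}}

```text
clock: 3.4
position: [0.5766, -0.3471, 0.1425]
ee_rot: [-1.189, 1.239, -1.24]
force: [-0.0, -0.2, -0.4]
width: 0.009
```

Request:
{"name": "carry_out", "arguments": {"steps": [0,-0.2,0.01,0,0,0,-0.4,0.02,0,0,0,-0.6,0.025,0,0,0,-0.8,0.03,0,0,0,-0.9,0.04,0,0,0,-0.9,0.04,0,0]}}

```text
clock: 4.0
position: [0.4853, -0.3433, 0.1423]
ee_rot: [-1.19, 1.24, -1.24]
force: [0.2, -0.8, -0.9]
width: 0.007
```

Run:
```python
from h import *
s=arm.observe();print(s['position'],s['force'],s['width'])
im,W=cloud('scene'); save(im[120:340,90:330],'b1.png',3)
```

```text
[ 0.48528542 -0.34326143  0.14230316] [ 0.17958635 -0.81306938 -0.90850889] 0.006962841697278282
```

View pics/b1.png

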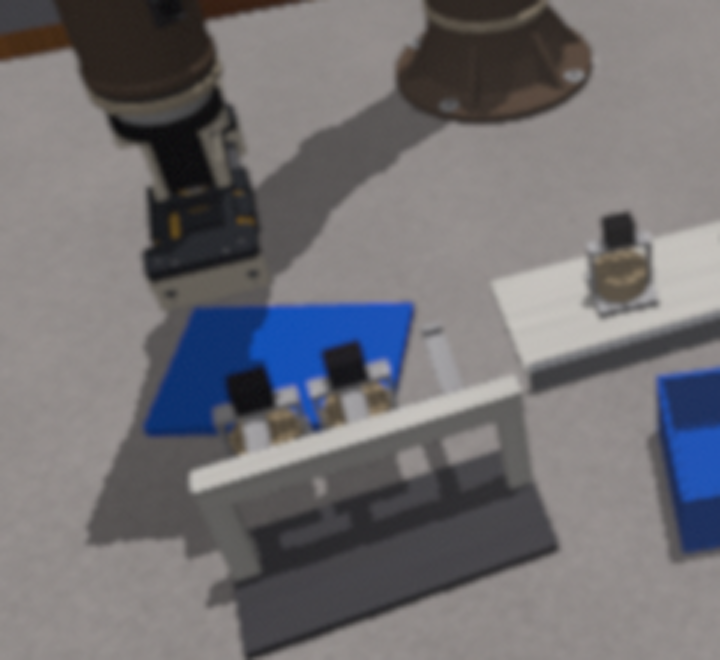

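Run:
```python
from m import *
s=arm.observe()
for n in('top','scene'):
    im,W=cloud(n); x,y,z=np.moveaxis(W,-1,0)
    for a in((.52,.62,-.40,-.31,.145),(.52,.62,-.30,-.25,.145)):
        Q=W[(x>a[0])&(x<a[1])&(y>a[2])&(y<a[3])&(z>a[4])&(z<a[4]+.03)]
        if len(Q):print(n,len(Q),np.median(Q,0).round(4),np.percentile(Q,[5,95],0).round(3).tolist(),rect(Q))
    G=W[(abs(x-.485)<.12)&(abs(y+.343)<.06)&(z>.1)&(z<.35)]
    for lo in(.13,.15,.17,.19,.21,.25): 
        g=G[(G[:,2]>lo)&(G[:,2]<lo+.02)]
        g=g[g[:,0]<.54]
        if len(g):print(n,'grip',lo,len(g),g.min(0).round(3),g.max(0).round(3))
    c,f,R,t=cam(n);p=R@s['position']+t;print(n,(p[:2]/p[2]*f+[c['cx'],c['cy']]).round())
    save(im[max(0,int(p[1]/p[2]*f+c['cy'])-70):,max(0,int(p[0]/p[2]*f+c['cx'])-80):][:140,:160],'c_%s.png'%n,4)
```

```text
top 15 [ 0.5718 -0.3323  0.1513] [[0.566, -0.339, 0.147], [0.579, -0.33, 0.157]] (array([ 571.1, -335.4]), array([23.2,  9.7]), 44.75)
top 83 [ 0.5781 -0.2738  0.1525] [[0.568, -0.287, 0.148], [0.587, -0.261, 0.157]] (array([ 578.3, -273.4]), array([30.4, 22.1]), 80.33)
top grip 0.19 1 [ 0.49  -0.328  0.21 ] [ 0.49  -0.328  0.21 ]
top grip 0.25 207 [ 0.392 -0.353  0.25 ] [ 0.537 -0.3    0.27 ]
top [446. 230.]
scene 121 [ 0.5812 -0.3486  0.1512] [[0.569, -0.362, 0.147], [0.588, -0.335, 0.153]] (array([ 578.6, -349. ]), array([30. , 20.9]), 89.46)
scene 118 [ 0.5838 -0.2805  0.151 ] [[0.571, -0.293, 0.146], [0.591, -0.267, 0.153]] (array([ 580.7, -280. ]), array([29.8, 22.6]), 89.8)
scene grip 0.25 377 [ 0.395 -0.382  0.25 ] [ 0.535 -0.304  0.27 ]
scene [169. 222.]
```

View pics/c_scene.png

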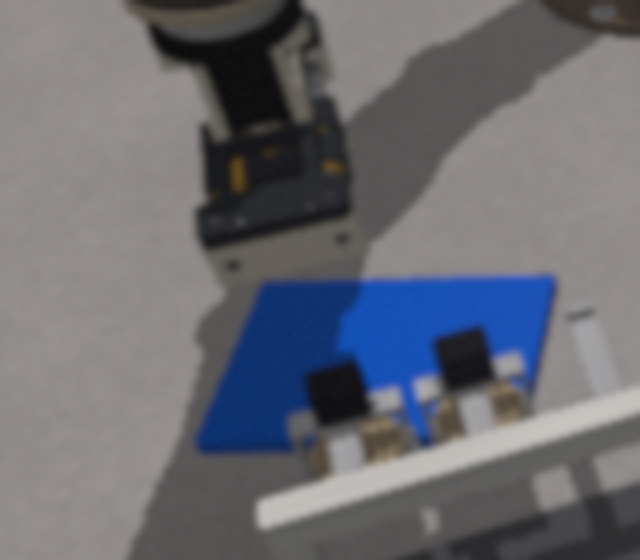

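Run:
```python
from m import *
im,W=cloud('scene'); z=W[...,2]
o=(169-80,222-70)
for v in range(30,80,4):
    print(v*4,[(u*4,)+tuple((W[o[1]+v,o[0]+u]*1000).round().astype(int)) if np.isfinite(W[o[1]+v,o[0]+u,0]) else (u*4,'nan') for u in (62,68,74,80,86)])
W0=np.load('scene0.npy'); x,y,z=np.moveaxis(W0,-1,0)
g=W0[(y<-.4)&(z>.1)&(z<.4)&(x>.1)]; print(len(g),np.histogram(g[:,2],bins=np.arange(.1,.41,.02)))
```

```text
120 [(248, np.int64(502), np.int64(-349), np.int64(278)), (272, np.int64(502), np.int64(-338), np.int64(275)), (296, np.int64(505), np.int64(-326), np.int64(273)), (320, np.int64(481), np.int64(-316), np.int64(253)), (344, np.int64(126), np.int64(-313), np.int64(-2))]
136 [(248, np.int64(506), np.int64(-351), np.int64(272)), (272, np.int64(513), np.int64(-340), np.int64(272)), (296, np.int64(511), np.int64(-329), np.int64(267)), (320, np.int64(498), np.int64(-318), np.int64(254)), (344, np.int64(148), np.int64(-316), np.int64(-1))]
152 [(248, np.int64(510), np.int64(-354), np.int64(264)), (272, np.int64(500), np.int64(-343), np.int64(253)), (296, np.int64(507), np.int64(-331), np.int64(254)), (320, np.int64(513), np.int64(-320), np.int64(255)), (344, np.int64(489), np.int64(-309), np.int64(233))]
168 [(248, np.int64(511), np.int64(-357), np.int64(255)), (272, np.int64(514), np.int64(-345), np.int64(253)), (296, np.int64(517), np.int64(-333), np.int64(251)), (320, np.int64(520), np.int64(-322), np.int64(250)), (344, np.int64(517), np.int64(-310), np.int64(243))]
184 [(248, np.int64(51
[... 1898 characters left out ...]
06), np.int64(3)), (272, np.int64(335), np.int64(-389), np.int64(13)), (296, np.int64(343), np.int64(-373), np.int64(14)), (320, np.int64(353), np.int64(-357), np.int64(16)), (344, np.int64(356), np.int64(-342), np.int64(13))]
312 [(248, np.int64(348), np.int64(-405), np.int64(16)), (272, np.int64(351), np.int64(-391), np.int64(12)), (296, np.int64(356), np.int64(-376), np.int64(11)), (320, np.int64(368), np.int64(-360), np.int64(15)), (344, np.int64(374), np.int64(-345), np.int64(14))]
3152 (array([  8,   7,   0,   0,   0,   0,  75, 140, 159, 131, 659, 916, 353,
       246, 458]), array([0.1 , 0.12, 0.14, 0.16, 0.18, 0.2 , 0.22, 0.24, 0.26, 0.28, 0.3 ,
       0.32, 0.34, 0.36, 0.38, 0.4 ]))
```

Run:
```python
from m import *
from scipy.spatial.transform import Rotation as Ro
W=np.load('scene0.npy')
for u0,v0 in((28,170),(74,153)):
    g=W[v0-12:v0+10,max(0,u0-12):u0+12].reshape(-1,3); g=g[(g[:,2]>.15)]
    i=np.argsort(g[:,2])[:6]; print((g[i]*1000).round().tolist())
p=np.array([.2562,-.5695,.2034]); M=Ro.from_rotvec([-.42708,1.98985,-1.98676]).as_matrix()
c,f,R,t=cam('scene')
for k in(-.055,-.046,.046,.055):
    q=R@(p+M[:,2]*k)+t; print(k,(p+M[:,2]*k).round(3),(q[:2]/q[2]*f+[c['cx'],c['cy']]).round()*1.25)
```

```text
[[285.0, -612.0, 224.0], [282.0, -610.0, 224.0], [283.0, -611.0, 226.0], [286.0, -612.0, 228.0], [284.0, -610.0, 229.0], [286.0, -616.0, 229.0]]
[[244.0, -523.0, 225.0], [244.0, -525.0, 225.0], [238.0, -530.0, 226.0], [243.0, -522.0, 227.0], [235.0, -532.0, 228.0], [245.0, -524.0, 229.0]]
-0.055 [ 0.234 -0.519  0.203] [ 98.75 203.75]
-0.046 [ 0.237 -0.528  0.203] [ 95.   206.25]
0.046 [ 0.275 -0.611  0.203] [ 46.25 226.25]
0.055 [ 0.279 -0.62   0.203] [ 41.25 228.75]
```

The fingers sat too high and I lifted before the grip had built up. I go back, grip lower and wait longer.

Request:
{"name": "carry_out", "arguments": {"steps": [0.55,0,0,0.65,0,0.55,0,0,0.65,0,0.55,0.9,-0.04,0.65,0,0.55,0.9,-0.04,0.65,0,0.55,0.9,-0.04,0.65,0,0.55,0.9,-0.04,0.65,0,0.55,0.9,-0.04,0.65,0]}}

```text
clock: 4.9
position: [0.576, -0.3471, 0.2069]
ee_rot: [-1.19, 1.24, -1.239]
force: [-0.5, -0.0, -0.2]
width: 0.535
```

Request:
{"name": "carry_out", "arguments": {"steps": [0.5,0,0,-0.4,0,0.5,0,0,-0.7,0,0.5,0,0,-0.82,0,0.5,0,0,-0.82,0,0,0,0,-0.82,0,0,0,0,-0.82,0,0,0,0,-0.82,0,0,0,0,-0.82,0,0,0,0,-0.82,0,0,0,0,-0.82,0,0,0,0,-0.82,0,0,0,0,-0.82,0]}}

```text
clock: 6.1
position: [0.5771, -0.3472, 0.1265]
ee_rot: [-1.189, 1.237, -1.241]
force: [-0.1, -0.1, 6.8]
width: 0.23
```

Request:
{"name": "carry_out", "arguments": {"steps": [0,0,0,0,0,0,0,0,0,0,0,0,0,0,0,0,0,0,0,0]}}

```text
clock: 6.5
position: [0.5771, -0.3472, 0.1265]
ee_rot: [-1.189, 1.237, -1.241]
force: [-0.4, 0.5, 6.6]
width: 0.237
```

Now it holds at 21.8 mm. Lift 13 mm.

Request:
{"name": "carry_out", "arguments": {"steps": [0,0,0,0.05,0,0,0,0,0.1,0,0,0,0,0.13,0,0,0,0,0.13,0,0,0,0,0.13,0], "grip_force": 25}}

```text
clock: 7.0
position: [0.5763, -0.347, 0.1381]
ee_rot: [-1.19, 1.239, -1.239]
force: [0.3, 0.1, -2.3]
width: 0.233
```

Request:
{"name": "carry_out", "arguments": {"steps": [0,0,0,0.01,0,0,-0.2,0.01,0.01,0,0,-0.4,0.02,0.01,0,0,-0.6,0.025,0.01,0,0,-0.8,0.03,0.01,0,0,-0.9,0.04,0.01,0,0,-0.9,0.04,0.01,0]}}

```text
clock: 7.7
position: [0.4853, -0.3433, 0.1394]
ee_rot: [-1.19, 1.24, -1.24]
force: [0.0, -0.3, -1.9]
width: 0.229
```

Run:
```python
from h import *
s=arm.observe();print(s['position'],s['force'],s['width'])
im,W=cloud('scene'); save(im[120:340,90:330],'d1.png',2.5)
```

```text
[ 0.4852576  -0.34329763  0.13936218] [ 0.01796231 -0.26232834 -1.86765603] 0.22875651239080197
```

View pics/d1.png

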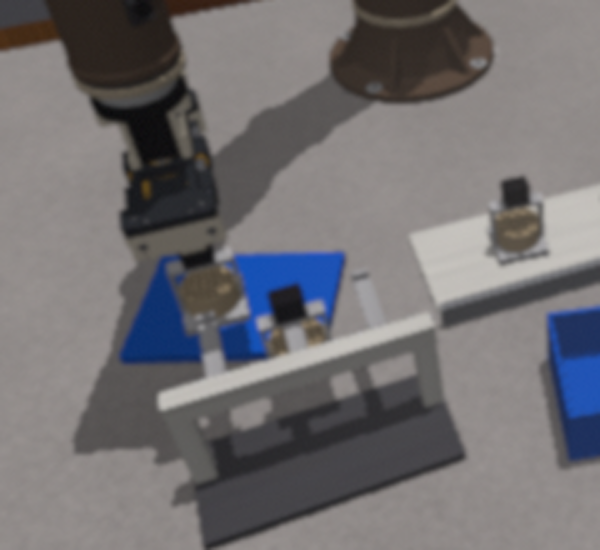

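Off the hook cleanly and held. Now carry it to near place 1.

Request:
{"name": "carry_out", "arguments": {"steps": [0,0,0,0.4,0,0,0,0.3,0.7,0,0,0,0.7,0.7,0,0,0,1,0.7,0,0,0,1,0.7,0]}}

```text
clock: 8.25
position: [0.4887, -0.2371, 0.2101]
ee_rot: [-1.19, 1.233, -1.233]
force: [0.9, -1.4, -1.9]
width: 0.233
```

Request:
{"name": "carry_out", "arguments": {"steps": [0,0,0.4,0,0,0,0,0.8,0,0,0,0,1,0,0]}}

```text
clock: 8.55
position: [0.4877, -0.139, 0.2096]
ee_rot: [-1.19, 1.236, -1.236]
force: [0.5, -0.7, -2.3]
width: 0.232
```

Request:
{"name": "carry_out", "arguments": {"steps": [0,0,0.4,0,0,0,0,0.8,0,0,0,0,1,0,0]}}

```text
clock: 8.85
position: [0.4875, -0.0387, 0.2097]
ee_rot: [-1.189, 1.236, -1.235]
force: [0.3, -0.6, -1.7]
width: 0.232
```

Request:
{"name": "carry_out", "arguments": {"steps": [0,0,0.4,0,0,0,0,0.8,0,0,0,0,1,0,0]}}

```text
clock: 9.15
position: [0.4872, 0.0615, 0.2097]
ee_rot: [-1.189, 1.236, -1.235]
force: [-0.3, -0.3, -2.0]
width: 0.231
```

Request:
{"name": "carry_out", "arguments": {"steps": [0,0,0.4,0,0,0,0,0.8,0,0,0,0,1,0,0]}}

```text
clock: 9.45
position: [0.4868, 0.1619, 0.2097]
ee_rot: [-1.189, 1.237, -1.234]
force: [-0.2, -0.8, -1.3]
width: 0.23
```

Request:
{"name": "carry_out", "arguments": {"steps": [0,0.2,0.4,0,0,0,0.22,0.65,0,0,0,0.22,0.65,0,0,0,0.22,0.65,-0.4,0,0,0.22,0.65,-0.7,0,0,0.22,0.65,-1,0,0,0.22,0.65,-1,0]}}

```text
clock: 10.15
position: [0.5067, 0.2202, 0.1057]
ee_rot: [-1.196, 1.242, -1.239]
force: [-0.2, -0.9, -2.3]
width: 0.229
```

Run:
```python
from m import *
from scipy.spatial.transform import Rotation as Ro
s=arm.observe();M=Ro.from_rotvec(s['ee_rot']).as_matrix();print(s['position'],s['force'],s['width'],np.degrees(np.arctan2(M[1,2],M[0,2])))
im,W=cloud('scene'); save(im[130:300,230:440],'e1.png',3.5)
```

```text
[0.50665344 0.22017597 0.10565123] [-0.17900223 -0.87748691 -2.27780208] 0.22923532408000302 -2.341343606964001
```

View pics/e1.png

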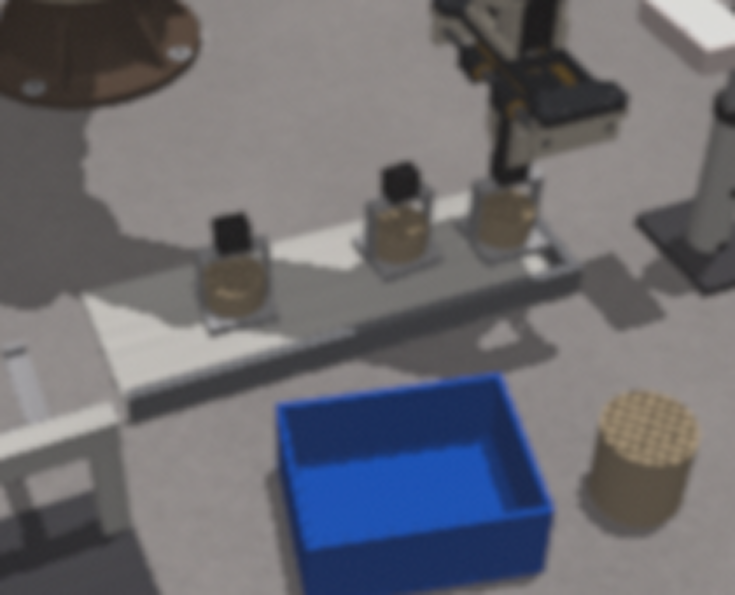

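The carrier hangs 30 mm over the corner, clear of its neighbour. Lower it.

Request:
{"name": "carry_out", "arguments": {"steps": [0,0,0,-0.15,0,0,0,0,-0.25,0,0,0,0,-0.3,0,0,0,0,-0.33,0,0,0,0,-0.33,0]}}

```text
clock: 10.7
position: [0.5086, 0.2221, 0.0765]
ee_rot: [-1.189, 1.239, -1.239]
force: [0.7, -0.3, -2.2]
width: 0.234
```

Request:
{"name": "carry_out", "arguments": {"steps": [0,0,0,-0.02,0,0,0,0,-0.03,0,0,0,0,-0.03,0]}}

```text
clock: 11.0
position: [0.5087, 0.222, 0.0736]
ee_rot: [-1.189, 1.239, -1.239]
force: [0.9, -0.9, 1.4]
width: 0.233
```

Standing on the plate. Now nudge it to the fence (+x).

Request:
{"name": "carry_out", "arguments": {"steps": [0,0.04,0,0,0,0,0.06,0,0,0,0,0.08,0,0,0,0,0.09,0,0,0,0,0.09,0,0,0]}}

```text
clock: 11.5
position: [0.5163, 0.2222, 0.0746]
ee_rot: [-1.191, 1.239, -1.239]
force: [-9.0, -4.1, 18.2]
width: 0.231
```

Request:
{"name": "carry_out", "arguments": {"steps": [0,-0.01,0.04,0.01,0,0,-0.01,0.07,0.01,0,0,-0.01,0.09,0.01,0,0,-0.01,0.1,0.01,0,0,-0.01,0.1,0.01,0]}}

```text
clock: 12.0
position: [0.5166, 0.2318, 0.0745]
ee_rot: [-1.19, 1.239, -1.24]
force: [-2.1, -3.1, 4.8]
width: 0.234
```

Request:
{"name": "carry_out", "arguments": {"steps": [0,0,0.02,0,0,0,0,0.03,0,0,0,0,0.03,0,0]}}

```text
clock: 12.3
position: [0.5167, 0.2342, 0.075]
ee_rot: [-1.19, 1.238, -1.241]
force: [-4.2, -5.7, 10.9]
width: 0.236
```

Request:
{"name": "carry_out", "arguments": {"steps": [0,0,0.02,0,0,0,0,0.03,0,0,0,0,0.03,0,0]}}

```text
clock: 12.6
position: [0.5166, 0.2372, 0.0753]
ee_rot: [-1.19, 1.238, -1.241]
force: [-5.8, -5.6, 15.3]
width: 0.234
```

Suspect it is tilting against the stop, so I release, rise and look.

Request:
{"name": "carry_out", "arguments": {"steps": [0,0,-0.03,0,0,0,0,-0.04,0,0,0.5,0,-0.04,0,0,0.5,0,-0.04,0,0,0.5,0,-0.04,0,0,0.5,0,-0.04,0,0,0.5,0,-0.04,0,0]}}

```text
clock: 13.3
position: [0.5165, 0.2341, 0.0742]
ee_rot: [-1.19, 1.239, -1.239]
force: [0.2, -0.9, 0.0]
width: 0.5
```

Request:
{"name": "carry_out", "arguments": {"steps": [0.5,0,0,0.4,0,0.5,-0.5,0,0.7,0,0.5,-1,0,0.7,0,0.5,-1,-0.3,0.7,0,0.5,-1,-0.3,0.7,0]}}

```text
clock: 13.8
position: [0.4149, 0.2008, 0.1444]
ee_rot: [-1.192, 1.238, -1.242]
force: [0.0, -0.2, -0.1]
width: 0.498
```

```bash
cat > t.py <<'E'
from m import *
# tray frame estimate and carriers in it
def trayfit(W):
    x,y,z=np.moveaxis(W,-1,0); m=(z>.024)&(z<.037)
    F=W[m&(x>.525)&(x<.57)&(y>-.13)&(y<.2)]; p=np.polyfit(F[:,1],F[:,0],1)
    S=W[m&(x>.40)&(x<.47)&(y>.23)&(y<.30)]
    return p,np.median(S,0) if len(S)>5 else None,len(S)
def blocks(W,im,lo=.09):
    z=W[...,2];y=W[...,1]; m=(z>lo)&(z<lo+.025)&(im.max(2)<75)&(W[...,0]>.38)&(W[...,0]<.6)&(y>-.2)&(y<.3)
    for n,c,P in blobs(W,m,15): print(n,c,np.median(P,0).round(4),((np.percentile(P,3,0)+np.percentile(P,97,0))/2).round(4),rect(P))
E
python3 - <<'E'
from t import *
print(arm.observe()['position'])
for n in('top','scene'):
    im,W=cloud(n); p,S,k=trayfit(W); print(n,p,np.degrees(np.arctan(-p[0])),S,k); blocks(W,im)
    if n=='top': save(im[170:290,215:385],'f_top.png',4)
    else: save(im[140:260,250:420],'f_sc.png',4)
a=cv2.imread('pics/f_top.png');b=cv2.imread('pics/f_sc.png');cv2.imwrite('pics/f.png',cv2.resize(np.vstack([a,b]),None,fx=.62,fy=.62))
E
```

```text
[0.41486474 0.20081764 0.14441598]
top [0.04208289 0.54315642] -2.4097504104365948 None 0
65 [321. 225.] [0.4932 0.0074 0.1009] [0.4925 0.0063 0.0993] (array([492.9,   6.5]), array([26.9, 19.2]), 83.58)
82 [272. 238.] [0.4528 0.1479 0.1002] [0.4536 0.1485 0.0989] (array([453.6, 148. ]), array([20.2, 29.1]), 1.66)
scene [0.0407633  0.54530588] -2.3342726840940773 [0.41598791 0.26692674 0.02758022] 15
58 [344. 180.] [0.4608 0.1417 0.0976] [0.4584 0.1427 0.0957] (array([457.9, 142.3]), array([19.7, 28.1]), 11.52)
59 [378. 184.] [0.5175 0.2232 0.0974] [0.5142 0.2241 0.0958] (array([514.6, 224.7]), array([26.7, 20.1]), 89.88)
76 [305. 201.] [0.4994 0.0011 0.0977] [0.4967 0.0017 0.0958] (array([495.7,   2. ]), array([29.4, 23.2]), 78.64)
```

View pics/f.png

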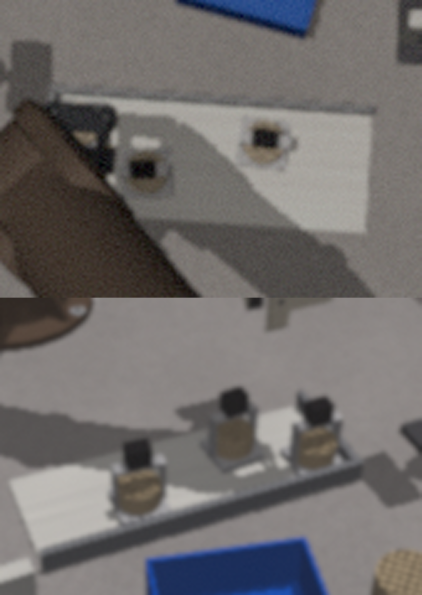

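Carrier 1 stands in the corner. Loose1 has already been knocked, from about (.456,-.006) to (.494,.005). I move the arm aside for a clear view of the row and the yaws.

Request:
{"name": "carry_out", "arguments": {"steps": [0.5,0,-0.4,0.3,0,0.5,0,-0.8,0.6,0,0.5,0,-1,0.6,0,0.5,0,-1,0.6,0]}}

```text
clock: 14.3
position: [0.4179, 0.1016, 0.2049]
ee_rot: [-1.186, 1.241, -1.244]
force: [-0.2, 0.3, 0.3]
width: 0.499
```

Request:
{"name": "carry_out", "arguments": {"steps": [0.5,0,-0.4,0,0,0.5,0,-0.8,0,0,0.5,0,-1,0,0,0.5,0,-1,0,0]}}

```text
clock: 14.7
position: [0.417, 0.0022, 0.2037]
ee_rot: [-1.189, 1.242, -1.242]
force: [0.5, 1.5, -0.4]
width: 0.498
```

Request:
{"name": "carry_out", "arguments": {"steps": [0.5,0,-0.4,0,0,0.5,0,-0.8,0,0,0.5,0,-1,0,0,0.5,0,-1,0,0]}}

```text
clock: 15.1
position: [0.4172, -0.0972, 0.2038]
ee_rot: [-1.188, 1.241, -1.241]
force: [0.6, 0.7, 0.4]
width: 0.502
```

```bash
cat >> t.py <<'E'
def pca(n='top',k=6):
    A=[]
    for i in range(k):
        im,W=cloud(n); z=W[...,2];y=W[...,1]
        m=(z>.085)&(z<.12)&(im.max(2)<75)&(W[...,0]>.38)&(W[...,0]<.6)&(y>-.2)&(y<.3)
        r=[]
        for nn,c,P in blobs(W,m,25):
            d=P[:,:2]-P[:,:2].mean(0); C=d.T@d/len(d); w,v=np.linalg.eigh(C); a=np.degrees(np.arctan2(v[1,1],v[0,1]))-90
            print(n,c.round(),P[:,:2].mean(0).round(4),'yaw',round((a+90)%180-90,1),np.sqrt(w*12).round(4))
    return im,W
E
python3 - <<'E'
from t import *
im,W=pca('top',2); save(im[185:285,215:345],'g1.png',5); pca('scene',2)
print(trayfit(W))
E
```

```text
top [244. 217.] [0.51   0.2296] yaw -5.3 [0.0202 0.0276]
top [321. 225.] [0.4926 0.0065] yaw -3.6 [0.0202 0.027 ]
top [272. 238.] [0.4525 0.1462] yaw 1.7 [0.0196 0.0276]
top [244. 217.] [0.5103 0.2299] yaw -6.3 [0.0202 0.0278]
top [321. 225.] [0.4928 0.0065] yaw -6.4 [0.02   0.0274]
top [272. 238.] [0.4524 0.1465] yaw 5.3 [0.0196 0.0279]
scene [344. 180.] [0.4595 0.1422] yaw -5.1 [0.0187 0.0307]
scene [378. 184.] [0.5166 0.2234] yaw -15.8 [0.0201 0.0311]
scene [305. 202.] [0.5004 0.0012] yaw -3.2 [0.02   0.0268]
scene [344. 181.] [0.46   0.1417] yaw -7.2 [0.018  0.0308]
scene [378. 184.] [0.5166 0.2239] yaw -22.8 [0.0194 0.0309]
scene [305. 202.] [0.5009 0.001 ] yaw -4.3 [0.0192 0.0262]
(array([0.04221996, 0.54312007]), array([0.43651096, 0.27243461, 0.03023718]), 78)
```

View pics/g1.png

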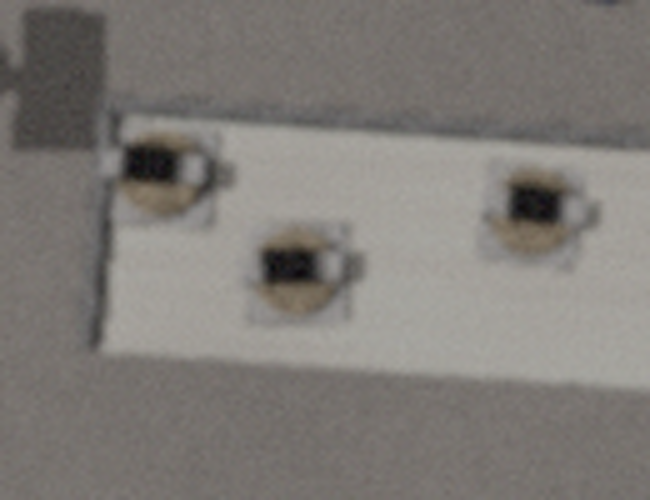

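Loose yaws are about +4° and -5°, close enough for the jaws to align. Next I grasp loose2.

Request:
{"name": "carry_out", "arguments": {"steps": [0.5,0.2,0.4,0,0,0.5,0.41,0.8,0,0,0.5,0.41,1,0,0,0.5,0.41,1,0,0]}}

```text
clock: 15.7
position: [0.4577, 0.0094, 0.2043]
ee_rot: [-1.192, 1.234, -1.232]
force: [-0.9, -0.4, -0.9]
width: 0.504
```

Request:
{"name": "carry_out", "arguments": {"steps": [0.5,0,0.4,0,0,0.5,0,0.8,0,0,0.5,0,1,0,0,0.5,0,1,0,0]}}

```text
clock: 16.1
position: [0.4568, 0.1078, 0.2044]
ee_rot: [-1.191, 1.235, -1.234]
force: [0.4, 0.2, -0.5]
width: 0.499
```

Request:
{"name": "carry_out", "arguments": {"steps": [0.5,0,0.43,0,0,0.5,0,0.43,0,0,0.5,0,0.43,-0.4,0,0.5,0,0.43,-0.8,0,0.5,0,0.43,-0.9,0,0.5,0,0.43,-0.9,0]}}

```text
clock: 16.7
position: [0.4564, 0.146, 0.1133]
ee_rot: [-1.193, 1.241, -1.239]
force: [0.2, -0.1, 0.3]
width: 0.501
```

Request:
{"name": "carry_out", "arguments": {"steps": [0.5,0,0,-0.3,0,0.5,0,0,-0.4,0,0.5,0,0,-0.4,0,0,0,0,-0.4,0,0,0,0,-0.4,0,0,0,0,-0.4,0,0,0,0,-0.4,0,0,0,0,-0.4,0,0,0,0,-0.4,0,0,0,0,-0.4,0,0,0,0,-0.4,0,0,0,0,-0.4,0]}}

```text
clock: 17.9
position: [0.4577, 0.1475, 0.0748]
ee_rot: [-1.189, 1.239, -1.239]
force: [-1.9, 0.8, 6.9]
width: 0.235
```

Request:
{"name": "carry_out", "arguments": {"steps": [0,0,0,0,0,0,0,0,0,0,0,0,0,0.05,0,0,0,0,0.15,0,0,0,0,0.15,0]}}

```text
clock: 18.4
position: [0.4581, 0.1472, 0.0905]
ee_rot: [-1.188, 1.238, -1.24]
force: [-0.0, 0.2, -2.1]
width: 0.236
```

Request:
{"name": "carry_out", "arguments": {"steps": [0,0.3,0.07,0,0,0,0.53,0.13,0,0,0,0.53,0.13,0,0,0,0.53,0.13,-0.1,0,0,0.53,0.13,-0.15,0,0,0.53,0.13,-0.165,0,0,0.53,0.13,-0.165,0]}}

```text
clock: 19.1
position: [0.5088, 0.1604, 0.0735]
ee_rot: [-1.191, 1.238, -1.238]
force: [-5.8, -0.6, 16.4]
width: 0.232
```

Request:
{"name": "carry_out", "arguments": {"steps": [0,-0.02,0,0.01,0,0.5,-0.02,0,0.01,0,0.5,-0.02,0,0.01,0,0.5,-0.02,0,0.01,0,0.5,-0.02,0,0.01,0,0.5,-0.02,0,0.4,0,0.5,-0.02,0,0.8,0,0.5,-0.02,-0.4,0.8,0,0.5,-0.1,-0.8,0.8,0,0.5,-0.1,-1,0.8,0,0.5,-0.1,-1,0.8,0]}}

```text
clock: 20.2
position: [0.5004, 0.056, 0.1526]
ee_rot: [-1.189, 1.242, -1.244]
force: [0.1, -0.1, 0.0]
width: 0.496
```

Request:
{"name": "carry_out", "arguments": {"steps": [0.5,0,-0.4,0,0,0.5,0,-0.55,0,0,0.5,0,-0.55,0,0,0.5,0,-0.55,0,0]}}

```text
clock: 20.6
position: [0.5006, 0.0061, 0.1528]
ee_rot: [-1.189, 1.239, -1.238]
force: [0.1, 0.7, -0.5]
width: 0.501
```

Run:
```python
from t import *
print(arm.observe()['position']); pca('scene',1)
```

```text
[0.50060576 0.00609473 0.15276944]
scene [378. 184.] [0.5165 0.2233] yaw -21.3 [0.0196 0.0303]
scene [356. 190.] [0.5109 0.1539] yaw 1.6 [0.0182 0.0272]
scene [305. 202.] [0.5002 0.0014] yaw 3.0 [0.02   0.0266]
```

Request:
{"name": "carry_out", "arguments": {"steps": [0.5,-0.01,0,-0.4,0,0.5,-0.01,0,-0.7,0,0.5,-0.01,0,-0.79,0,0.5,-0.01,0,-0.79,0,0,-0.01,0,-0.79,0,0,-0.01,0,-0.79,0,0,-0.01,0,-0.79,0,0,-0.01,0,-0.79,0,0,-0.01,0,-0.79,0,0,-0.01,0,-0.79,0,0,-0.01,0,-0.79,0,0,-0.01,0,-0.79,0]}}

```text
clock: 21.85
position: [0.4998, 0.0049, 0.0745]
ee_rot: [-1.189, 1.238, -1.24]
force: [-2.3, -0.0, 6.9]
width: 0.236
```

Request:
{"name": "carry_out", "arguments": {"steps": [0,0,0,0,0,0,0,0,0,0,0,0,0,0.05,0,0,0,0,0.15,0,0,0,0,0.15,0]}}

```text
clock: 22.35
position: [0.5003, 0.0051, 0.0901]
ee_rot: [-1.188, 1.238, -1.24]
force: [-0.6, -0.6, -2.7]
width: 0.23
```

Request:
{"name": "carry_out", "arguments": {"steps": [0,0.02,0.4,0,0,0,0.04,0.85,0,0,0,0.04,0.85,0,0,0,0.04,0.85,0,0,0,0.04,0.85,-0.1,0,0,0.04,0.85,-0.15,0,0,0.04,0.85,-0.15,0]}}

```text
clock: 23.05
position: [0.5027, 0.0882, 0.0733]
ee_rot: [-1.191, 1.241, -1.241]
force: [-2.6, -1.5, 5.2]
width: 0.238
```

Request:
{"name": "carry_out", "arguments": {"steps": [0.5,0,0,0,0,0.5,0,0,0,0,0.5,0,0,0,0,0.5,0,0,0,0,0.5,0,0,0.4,0,0.5,0,0,0.8,0,0.5,0,-0.3,1,0,0.5,0,-0.7,1,0,0.5,0,-1,1,0,0.5,0,-1,1,0]}}

```text
clock: 24.05
position: [0.5034, -0.0153, 0.1736]
ee_rot: [-1.188, 1.243, -1.246]
force: [0.1, -0.7, 0.4]
width: 0.502
```

Request:
{"name": "carry_out", "arguments": {"steps": [0.5,0.1,-0.4,0.2,0,0.5,0.2,-0.8,0.33,0,0.5,0.2,-1,0.33,0,0.5,0.2,-1,0.33,0]}}

```text
clock: 24.45
position: [0.5236, -0.1134, 0.2067]
ee_rot: [-1.188, 1.242, -1.244]
force: [0.5, 0.4, -0.1]
width: 0.501
```

Request:
{"name": "carry_out", "arguments": {"steps": [0.5,0.2,-0.4,0,0,0.5,0.4,-0.8,0,0,0.5,0.4,-1,0,0,0.5,0.4,-1,0,0]}}

```text
clock: 24.85
position: [0.5633, -0.2124, 0.2057]
ee_rot: [-1.189, 1.242, -1.242]
force: [-0.4, 0.1, -0.6]
width: 0.499
```

Request:
{"name": "carry_out", "arguments": {"steps": [0.5,0.16,-0.4,0,0,0.5,0.16,-0.62,0,0,0.5,0.16,-0.62,0,0,0.5,0.16,-0.62,0,0]}}

```text
clock: 25.25
position: [0.5797, -0.2698, 0.2064]
ee_rot: [-1.189, 1.239, -1.237]
force: [-0.3, 1.1, -1.2]
width: 0.501
```

Run:
```python
from t import *
print(arm.observe()['position'])
im,W=cloud('scene'); x,y,z=np.moveaxis(W,-1,0)
Q=W[(x>.54)&(x<.62)&(y>-.32)&(y<-.24)&(z>.145)&(z<.16)]; print(len(Q),np.median(Q,0),rect(Q))
pca('scene',1)
```

```text
[ 0.57966535 -0.26978657  0.20638991]
110 [ 0.58241177 -0.28028611  0.15118408] (array([ 580.1, -280. ]), array([30. , 22.4]), 87.16)
scene [378. 184.] [0.5165 0.2237] yaw -16.4 [0.019  0.0305]
scene [356. 189.] [0.5105 0.1561] yaw 4.3 [0.0187 0.0292]
scene [332. 195.] [0.5051 0.0818] yaw 3.4 [0.0183 0.0278]
```

Request:
{"name": "carry_out", "arguments": {"steps": [0.5,0,0,-0.4,0,0.5,0,0,-0.7,0,0.5,0,0,-0.8,0,0.5,0,0,-0.8,0,0,0,0,-0.8,0,0,0,0,-0.8,0,0,0,0,-0.8,0,0,0,0,-0.8,0,0,0,0,-0.8,0,0,0,0,-0.8,0,0,0,0,-0.8,0,0,0,0,-0.8,0]}}

```text
clock: 26.55
position: [0.58, -0.2721, 0.1278]
ee_rot: [-1.189, 1.238, -1.24]
force: [-0.9, 0.8, 6.4]
width: 0.229
```

Request:
{"name": "carry_out", "arguments": {"steps": [0,0,0,0,0,0,0,0,0,0,0,0,0,0,0,0,0,0,0.05,0,0,0,0,0.1,0,0,0,0,0.14,0,0,0,0,0.14,0,0,0,0,0.14,0]}}

```text
clock: 27.35
position: [0.5794, -0.272, 0.1407]
ee_rot: [-1.19, 1.239, -1.239]
force: [0.5, -0.1, -1.7]
width: 0.226
```

Request:
{"name": "carry_out", "arguments": {"steps": [0,-0.2,0.01,0,0,0,-0.4,0.02,0,0,0,-0.6,0.025,0,0,0,-0.8,0.03,0,0,0,-0.9,0.04,0,0,0,-0.9,0.04,0,0]}}

```text
clock: 27.95
position: [0.4883, -0.2682, 0.1408]
ee_rot: [-1.19, 1.24, -1.24]
force: [0.1, -0.6, -1.5]
width: 0.231
```

Request:
{"name": "carry_out", "arguments": {"steps": [0,0,0.4,0,0,0,0,0.8,0,0,0,0,1,0,0]}}

```text
clock: 28.25
position: [0.4908, -0.1638, 0.141]
ee_rot: [-1.189, 1.236, -1.236]
force: [0.1, 0.1, -2.6]
width: 0.231
```

Request:
{"name": "carry_out", "arguments": {"steps": [0,0,0.4,0,0,0,0,0.8,0,0,0,0,1,0,0]}}

```text
clock: 28.55
position: [0.4907, -0.0634, 0.1411]
ee_rot: [-1.189, 1.236, -1.235]
force: [0.0, -0.7, -1.5]
width: 0.232
```

Request:
{"name": "carry_out", "arguments": {"steps": [0,0.05,0.4,0,0,0,0.1,0.8,0,0,0,0.1,0.88,0,0,0,0.1,0.88,-0.3,0,0,0.1,0.88,-0.5,0,0,0.1,0.88,-0.5,0]}}

```text
clock: 29.15
position: [0.4983, 0.0201, 0.0886]
ee_rot: [-1.193, 1.242, -1.237]
force: [-0.2, -0.5, -1.8]
width: 0.228
```

Request:
{"name": "carry_out", "arguments": {"steps": [0,0,0,-0.1,0,0,0,0,-0.15,0,0,0,0,-0.16,0,0,0,0,-0.16,0]}}

```text
clock: 29.55
position: [0.4999, 0.0201, 0.0752]
ee_rot: [-1.189, 1.238, -1.239]
force: [0.7, -0.9, -1.6]
width: 0.229
```

Request:
{"name": "carry_out", "arguments": {"steps": [0.5,0,0,0,0,0.5,0,0,0,0,0.5,0,0,0,0,0.5,0,0,0,0,0.5,0,0,0.4,0,0.5,0,0,0.8,0,0.5,0,-0.3,1,0,0,0,-0.7,1,0,0,0,-1,1,0,0,0,-1,1,0]}}

```text
clock: 30.55
position: [0.4991, -0.0852, 0.1747]
ee_rot: [-1.188, 1.243, -1.246]
force: [-1.4, -0.4, -0.1]
width: 0.29
```

Request:
{"name": "carry_out", "arguments": {"steps": [0,-0.4,-0.2,0,0,0,-0.8,-0.5,0,0,0,-1,-0.7,0,0,0,-1,-0.7,0,0,0,-1,-0.7,0,0]}}

```text
clock: 31.05
position: [0.3997, -0.1498, 0.175]
ee_rot: [-1.189, 1.239, -1.24]
force: [0.0, 1.4, -0.1]
width: 0.009
```

Run:
```python
from t import *
print(arm.observe()['position']); 
im,W=pca('scene',1);im,W=pca('top',1); save(im[185:285,215:345],'h1.png',5);
```

```text
[ 0.39966934 -0.14975247  0.175027  ]
scene [378. 184.] [0.5161 0.2235] yaw -20.2 [0.0202 0.0309]
scene [356. 189.] [0.5105 0.1563] yaw -0.3 [0.0194 0.0281]
scene [332. 195.] [0.5047 0.0822] yaw -2.9 [0.0193 0.0278]
scene [309. 202.] [0.5045 0.0104] yaw -5.7 [0.0193 0.0262]
top [244. 217.] [0.5102 0.2296] yaw -6.8 [0.02   0.0278]
top [268. 220.] [0.5032 0.162 ] yaw -1.2 [0.0204 0.0274]
top [294. 223.] [0.4969 0.0873] yaw 1.8 [0.0193 0.0281]
top [318. 224.] [0.4966 0.0164] yaw 1.9 [0.0208 0.0262]
```

View pics/h1.png

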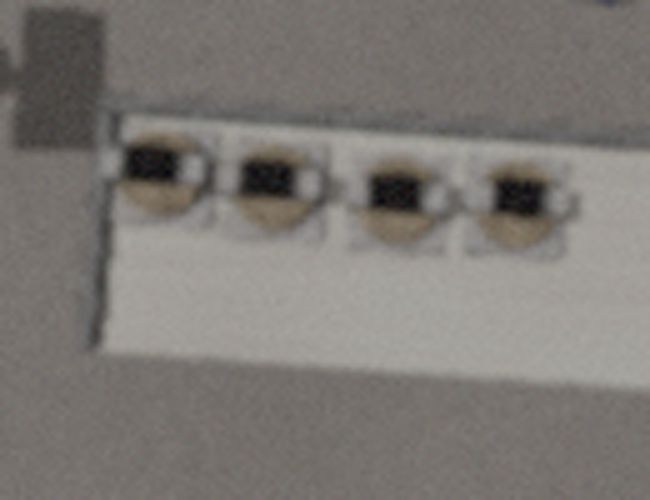

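All four stand in place with small gaps (c1–c4 at crop x 165, 272, 395 and 517). Next I regrip each one without lifting and press it squarely to the fence, starting with c4.

Request:
{"name": "carry_out", "arguments": {"steps": [0.5,0.4,0.4,0,0,0.5,0.8,0.8,0,0,0.5,1,1,0,0,0.5,1,1,0,0]}}

```text
clock: 31.55
position: [0.5038, -0.0427, 0.1749]
ee_rot: [-1.189, 1.232, -1.231]
force: [-0.4, -0.3, 0.2]
width: 0.3
```

Request:
{"name": "carry_out", "arguments": {"steps": [0.5,0.02,0.4,0,0,0.5,0.02,0.68,0,0,0.5,0.02,0.68,0,0,0.5,0.02,0.68,-0.4,0,0.5,0.02,0.68,-0.8,0,0.5,0.02,0.68,-1,0,0.5,0.02,0.68,-1,0]}}

```text
clock: 32.25
position: [0.4994, 0.0179, 0.0721]
ee_rot: [-1.194, 1.242, -1.236]
force: [-0.1, 0.4, 0.0]
width: 0.497
```

Request:
{"name": "carry_out", "arguments": {"steps": [0,0,0,0,0,0,0,0,0,0,0,0,0,0,0,0,0,0,0,0,0,0,0,0,0,0,0,0,0,0,0,0,0,0,0,0,0,0,0,0]}}

```text
clock: 33.05
position: [0.5018, 0.0181, 0.0757]
ee_rot: [-1.189, 1.238, -1.24]
force: [-1.7, 0.1, 6.7]
width: 0.23
```

Request:
{"name": "carry_out", "arguments": {"steps": [0,0.02,0,0,0,0,0.04,0,0,0,0,0.05,0,0,0,0,0.05,0,0,0,0,0.05,0,0,0]}}

```text
clock: 33.55
position: [0.506, 0.0181, 0.0763]
ee_rot: [-1.19, 1.239, -1.24]
force: [-8.0, -0.5, 21.4]
width: 0.23
```

Fence contact at x≈.506, 8 N. Release, then c3.

Request:
{"name": "carry_out", "arguments": {"steps": [0,-0.01,0,0,0,0.45,-0.01,0,0,0,0.45,-0.01,0,0,0,0.45,-0.01,0,0,0,0.45,-0.01,0,0.3,0,0.45,-0.01,0.3,0.5,0,0.45,-0.01,0.6,0.5,0,0.45,-0.01,0.71,0.5,0,0.45,-0.01,0.71,0.5,0,0.45,-0.01,0.71,0.2,0,0.45,-0.01,0.71,0,0,0.45,-0.01,0.71,0,0]}}

```text
clock: 34.75
position: [0.5033, 0.0866, 0.072]
ee_rot: [-1.195, 1.243, -1.239]
force: [-0.0, 1.0, 0.1]
width: 0.451
```

Request:
{"name": "carry_out", "arguments": {"steps": [0.45,0,0,0,0,0,0,0,0,0,0,0,0,0,0,0,0,0,0,0,0,0,0,0,0,0,0,0,0,0,0,0,0,0,0,0,0,0,0,0,0,0,0,0,0]}}

```text
clock: 35.65
position: [0.5056, 0.0891, 0.0753]
ee_rot: [-1.189, 1.238, -1.239]
force: [-2.6, -0.4, 6.5]
width: 0.23
```

Request:
{"name": "carry_out", "arguments": {"steps": [0,0.02,0,0,0,0,0.04,0,0,0,0,0.05,0,0,0,0,0.05,0,0,0,0,0.05,0,0,0]}}

```text
clock: 36.15
position: [0.5094, 0.0891, 0.0759]
ee_rot: [-1.191, 1.239, -1.239]
force: [-9.6, -0.6, 19.4]
width: 0.231
```

Request:
{"name": "carry_out", "arguments": {"steps": [0,-0.01,0,0,0,0.45,-0.01,0,0,0,0.45,-0.01,0,0,0,0.45,-0.01,0,0,0,0.45,-0.01,0,0.3,0,0.45,-0.01,0.3,0.5,0,0.45,-0.01,0.6,0.5,0,0.45,-0.01,0.74,0.5,0,0.45,-0.01,0.74,0.5,0,0.45,-0.01,0.74,0.2,0,0.45,-0.01,0.74,0,0,0.45,-0.01,0.74,0,0]}}

```text
clock: 37.35
position: [0.5074, 0.1602, 0.0717]
ee_rot: [-1.195, 1.242, -1.24]
force: [-0.6, -0.7, 0.1]
width: 0.451
```

Request:
{"name": "carry_out", "arguments": {"steps": [0.45,0,0,0,0,0,0,0,0,0,0,0,0,0,0,0,0,0,0,0,0,0,0,0,0,0,0,0,0,0,0,0,0,0,0,0,0,0,0,0,0,0,0,0,0]}}

```text
clock: 38.25
position: [0.5095, 0.1632, 0.0754]
ee_rot: [-1.189, 1.238, -1.239]
force: [-2.5, -0.2, 6.6]
width: 0.23
```

Request:
{"name": "carry_out", "arguments": {"steps": [0,0.02,0,0,0,0,0.04,0,0,0,0,0.05,0,0,0,0,0.05,0,0,0]}}

```text
clock: 38.65
position: [0.5135, 0.1633, 0.076]
ee_rot: [-1.191, 1.239, -1.239]
force: [-9.7, -1.8, 19.2]
width: 0.231
```

Request:
{"name": "carry_out", "arguments": {"steps": [0,-0.01,0,0,0,0.45,-0.01,0,0,0,0.45,-0.01,0,0,0,0.45,-0.01,0,0,0,0.45,-0.01,0,0.4,0,0.45,-0.01,0,0.7,0,0,-0.05,-0.4,0.7,0,0,-0.05,-0.8,0.7,0,0,-0.05,-1,0.7,0,0,-0.05,-1,0.7,0]}}

```text
clock: 39.65
position: [0.5097, 0.0589, 0.1445]
ee_rot: [-1.188, 1.242, -1.245]
force: [1.4, 0.2, -0.6]
width: 0.152
```

Request:
{"name": "carry_out", "arguments": {"steps": [0,-0.05,-0.4,0,0,0,-0.05,-0.8,0,0,0,-0.05,-1,0,0,0,-0.05,-1,0,0]}}

```text
clock: 40.05
position: [0.5046, -0.0399, 0.1445]
ee_rot: [-1.188, 1.242, -1.243]
force: [-0.1, 0.5, -0.9]
width: 0.004
```

Request:
{"name": "carry_out", "arguments": {"steps": [0,0,-0.05,0,0,0,0,-0.05,-0.4,0,0,0,-0.05,-0.8,0,0,0,-0.05,-1,0,0,0,-0.05,-1,0]}}

```text
clock: 40.55
position: [0.5025, -0.0403, 0.0423]
ee_rot: [-1.194, 1.241, -1.234]
force: [-1.2, -0.9, 1.3]
width: 0.005
```

```bash
python3 -c "
from cell import arm;s=arm.observe();print(s['position'],s['force'],s['width'])"
```

```text
[ 0.50249121 -0.04025809  0.04231736] [-1.16332456 -0.92147718  1.3134309 ] 0.004894020484057427
```

Request:
{"name": "carry_out", "arguments": {"steps": [0,0.01,0.1,0,0,0,0.01,0.18,0,0,0,0.01,0.24,0,0,0,0.01,0.3,0,0,0,0.01,0.36,0,0,0,0.02,0.4,0,0,0,0.02,0.44,0,0,0,0.02,0.44,0,0]}}

```text
clock: 41.35
position: [0.5067, 0.002, 0.045]
ee_rot: [-1.19, 1.239, -1.24]
force: [0.1, -3.1, 1.7]
width: 0.007
```

Run:
```python
from t import *
print(arm.observe()['position']); 
im,W=pca('scene',1); save(im[150:240,280:430],'i1.png',5);
```

```text
[0.50673646 0.00201053 0.04498165]
scene [378. 184.] [0.517  0.2238] yaw -20.9 [0.0185 0.0308]
scene [357. 189.] [0.5109 0.1581] yaw 8.4 [0.0182 0.0278]
scene [337. 193.] [0.5044 0.0987] yaw 7.4 [0.0194 0.0283]
```

View pics/i1.png

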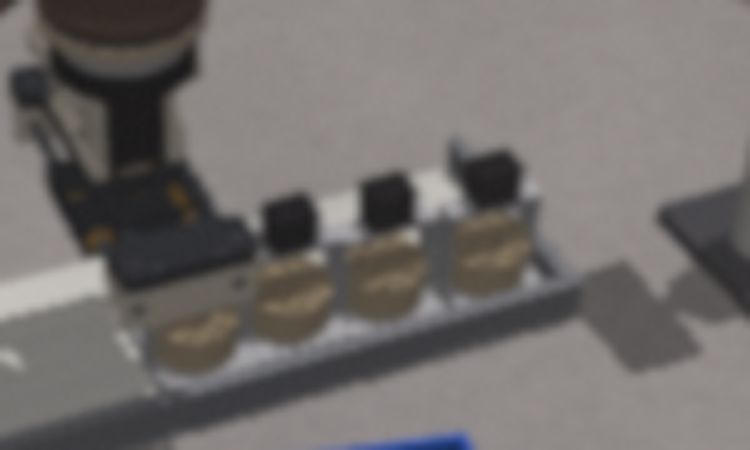

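c2, c3 and c4 have closed up, with about 6 mm left to c1. Keep pushing.

Request:
{"name": "carry_out", "arguments": {"steps": [0,0,0.02,0,0,0,0,0.04,0,0,0,0,0.06,0,0,0,0,0.06,0,0]}}

```text
clock: 41.8
position: [0.5064, 0.0074, 0.0448]
ee_rot: [-1.19, 1.239, -1.24]
force: [-0.7, -4.5, 3.7]
width: 0.008
```

Request:
{"name": "carry_out", "arguments": {"steps": [0,0,0.01,0,0,0,0,0.02,0,0,0,0,0.02,0,0]}}

```text
clock: 42.1
position: [0.5064, 0.009, 0.0448]
ee_rot: [-1.19, 1.239, -1.241]
force: [-0.0, -5.9, 3.7]
width: 0.006
```

Request:
{"name": "carry_out", "arguments": {"steps": [0,0,0.01,0,0,0,0,0.02,0,0,0,0,0.02,0,0]}}

```text
clock: 42.4
position: [0.5064, 0.0106, 0.0447]
ee_rot: [-1.19, 1.24, -1.241]
force: [-0.5, -7.1, 4.9]
width: 0.005
```

Request:
{"name": "carry_out", "arguments": {"steps": [0,0,0.01,0,0,0,0,0.02,0,0,0,0,0.02,0,0]}}

```text
clock: 42.7
position: [0.5063, 0.0116, 0.0447]
ee_rot: [-1.191, 1.24, -1.242]
force: [0.5, -9.6, 5.0]
width: 0.005
```

Request:
{"name": "carry_out", "arguments": {"steps": [0,0,0.01,0,0,0,0,0.02,0,0,0,0,0.02,0,0]}}

```text
clock: 43.0
position: [0.5063, 0.0119, 0.0447]
ee_rot: [-1.192, 1.24, -1.244]
force: [0.1, -14.9, 5.1]
width: 0.004
```

Run:
```python
from t import *
s=arm.observe();print(s['position'],s['force']); 
im,W=pca('scene',1)
```

```text
[0.5062792  0.01194102 0.04469066] [  0.07445136 -14.88158441   5.11322302]
scene [378. 184.] [0.5161 0.2254] yaw -14.5 [0.0208 0.0304]
scene [360. 188.] [0.5105 0.1667] yaw 6.6 [0.0192 0.0276]
scene [340. 192.] [0.5042 0.1077] yaw 4.7 [0.0186 0.0285]
```

Hard stop at y=.012 (predicted .0125), 15 N. Back off and inspect.

Request:
{"name": "carry_out", "arguments": {"steps": [0,0,-0.1,0,0,0,0,-0.3,0,0,0,0,-0.5,0,0,0,-0.3,-0.8,0.5,0,0,-0.7,-1,1,0,0,-1,-1,1,0,0,-1,-1,1,0]}}

```text
clock: 43.75
position: [0.4029, -0.085, 0.1463]
ee_rot: [-1.19, 1.24, -1.242]
force: [-0.2, 0.6, 0.8]
width: 0.004
```

Run:
```python
from t import *
print(arm.observe()['position']); 
im,W=pca('scene',3); I=[get_image('top')[0] for _ in range(6)]; im2,W2=pca('top',3); 
a=np.mean(I,0).astype(np.uint8)[195:245,225:335]; b=im[155:215,300:410]
cv2.imwrite('pics/j1.png',np.vstack([cv2.resize(x[:,:,::-1],None,fx=5.5,fy=5.5,interpolation=cv2.INTER_CUBIC)[:,:600] for x in(a,b)])[:600])
```

```text
[ 0.40290367 -0.08503897  0.14632395]
scene [378. 184.] [0.5158 0.2254] yaw -12.5 [0.0212 0.031 ]
scene [360. 188.] [0.5105 0.1665] yaw 1.0 [0.0183 0.0283]
scene [340. 192.] [0.5045 0.1081] yaw 0.9 [0.0182 0.0282]
scene [321. 198.] [0.5042 0.0484] yaw -2.8 [0.019  0.0274]
scene [378. 184.] [0.5164 0.2258] yaw -15.9 [0.02   0.0306]
scene [360. 188.] [0.5106 0.1665] yaw -1.8 [0.019  0.0282]
scene [340. 192.] [0.5041 0.1081] yaw 2.3 [0.0185 0.029 ]
scene [321. 198.] [0.5041 0.0484] yaw -1.4 [0.0192 0.0276]
scene [378. 184.] [0.5164 0.2262] yaw -14.9 [0.0206 0.031 ]
scene [359. 188.] [0.51   0.1667] yaw 1.7 [0.0178 0.0288]
scene [340. 192.] [0.5047 0.1077] yaw 1.4 [0.0185 0.0285]
scene [321. 198.] [0.5044 0.0483] yaw -1.4 [0.0183 0.0271]
top [243. 217.] [0.5104 0.2323] yaw -0.6 [0.0198 0.0282]
top [264. 220.] [0.5035 0.1724] yaw 5.0 [0.0197 0.0278]
top [284. 223.] [0.4966 0.1132] yaw 2.0 [0.0195 0.028 ]
top [305. 224.] [0.4966 0.0537] yaw 1.6 [0.0219 0.0256]
top [244. 217.] [0.5098 0.232 ] yaw -2.9 [0.0203 0.0279]
top [264. 220.] [0.5031 0.1723] yaw 6.6 [0.0202 0.0278]
top [285. 223.] [0.4967 0.1132] yaw 2.0 [0.02   0.0277]
top [305. 224.] [0.4966 0.0539] yaw -12.0 [0.0208 0.0253]
top [244. 217.] [0.5102 0.2323] yaw -5.6 [0.0205 0.0283]
top [264. 220.] [0.5032 0.1723] yaw 5.0 [0.0192 0.0271]
top [285. 223.] [0.4967 0.1132] yaw 2.5 [0.02   0.0277]
top [305. 223.] [0.4969 0.0537] yaw -7.2 [0.0201 0.0259]
```

View pics/j1.png

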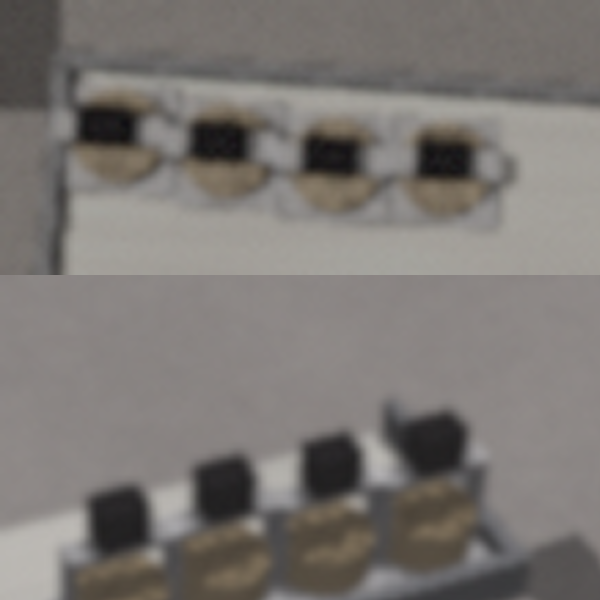

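Spacing is 60 mm, but the front edges show c2–c4 still 4–7 mm off the fence. My press tilted them because of the down force while gripping. I regrip, lift about 2 mm so the foot hangs free, push to contact and set down.

Request:
{"name": "carry_out", "arguments": {"steps": [0.5,0.4,0.4,0,0,0.5,0.8,0.8,0,0,0.5,1,1,0,0,0.5,1,1,0,0]}}

```text
clock: 44.75
position: [0.5101, 0.0216, 0.1449]
ee_rot: [-1.187, 1.235, -1.233]
force: [-0.1, -0.2, 0.2]
width: 0.303
```

Request:
{"name": "carry_out", "arguments": {"steps": [0.45,0,0.4,0,0,0.45,0,0.4,0,0,0.45,0,0.4,-0.4,0,0.45,0,0.4,-0.7,0,0.45,0,0.4,-0.7,0,0,0,0.4,-0.7,0,0,0,0.4,-0.7,0,0,0,0.4,-0.7,0,0,0,0.4,-0.7,0,0,0,0.4,-0.7,0,0,0,0.4,-0.7,0,0,0,0.4,-0.7,0]}}

```text
clock: 45.95
position: [0.5073, 0.0562, 0.0761]
ee_rot: [-1.188, 1.237, -1.24]
force: [-1.2, -0.9, 7.5]
width: 0.232
```

Request:
{"name": "carry_out", "arguments": {"steps": [0,0,0,0,0,0,0,0,0,0,0,0,0,0.02,0,0,0,0,0.04,0,0,0,0,0.04,0,0,0,0,0.04,0]}}

```text
clock: 46.55
position: [0.5065, 0.056, 0.0788]
ee_rot: [-1.19, 1.239, -1.239]
force: [-0.2, -1.1, -1.2]
width: 0.231
```

Request:
{"name": "carry_out", "arguments": {"steps": [0,0,0,0.01,0,0,0.01,0,0.01,0,0,0.02,0,0.01,0,0,0.02,0,0.01,0]}}

```text
clock: 46.95
position: [0.5086, 0.056, 0.0797]
ee_rot: [-1.19, 1.239, -1.239]
force: [0.3, -0.2, -2.2]
width: 0.23
```

Request:
{"name": "carry_out", "arguments": {"steps": [0,0.01,0,0,0,0,0.02,0,0,0,0,0.02,0,0,0]}}

```text
clock: 47.25
position: [0.5106, 0.056, 0.0797]
ee_rot: [-1.19, 1.239, -1.239]
force: [0.6, -0.5, -1.8]
width: 0.23
```

Request:
{"name": "carry_out", "arguments": {"steps": [0,0.01,0,0,0,0,0.02,0,0,0,0,0.02,0,0,0]}}

```text
clock: 47.55
position: [0.5126, 0.056, 0.0798]
ee_rot: [-1.189, 1.239, -1.239]
force: [-0.6, -0.2, -1.9]
width: 0.23
```

Request:
{"name": "carry_out", "arguments": {"steps": [0,0.01,0,0,0,0,0.02,0,0,0,0,0.02,0,0,0]}}

```text
clock: 47.85
position: [0.5145, 0.056, 0.0797]
ee_rot: [-1.19, 1.239, -1.239]
force: [0.9, 0.1, -0.5]
width: 0.23
```

Request:
{"name": "carry_out", "arguments": {"steps": [0,0.01,0,0,0,0,0.02,0,0,0,0,0.02,0,0,0]}}

```text
clock: 48.15
position: [0.5166, 0.056, 0.0797]
ee_rot: [-1.19, 1.239, -1.239]
force: [-0.9, 0.4, -1.7]
width: 0.231
```

Request:
{"name": "carry_out", "arguments": {"steps": [0,0.01,0,0,0,0,0.02,0,0,0,0,0.02,0,0,0]}}

```text
clock: 48.45
position: [0.5186, 0.056, 0.0798]
ee_rot: [-1.189, 1.239, -1.239]
force: [0.4, 0.0, -1.6]
width: 0.232
```

Request:
{"name": "carry_out", "arguments": {"steps": [0,0.01,0,0,0,0,0.02,0,0,0,0,0.02,0,0,0]}}

```text
clock: 48.75
position: [0.52, 0.056, 0.0796]
ee_rot: [-1.19, 1.24, -1.239]
force: [-2.8, -0.0, -1.4]
width: 0.233
```

Request:
{"name": "carry_out", "arguments": {"steps": [0,0.01,0,0,0,0,0.02,0,0,0,0,0.02,0,0,0]}}

```text
clock: 49.05
position: [0.5217, 0.056, 0.0795]
ee_rot: [-1.191, 1.24, -1.239]
force: [-4.8, 0.6, 0.1]
width: 0.23
```

Run:
```python
from t import *
s=arm.observe();print(s['position'],s['force']); 
im,W=cloud('scene'); save(im[150:230,290:410],'k1.png',6)
```

```text
[0.52166326 0.05599069 0.07951369] [-4.78043906  0.61620734  0.09600862]
```

View pics/k1.png

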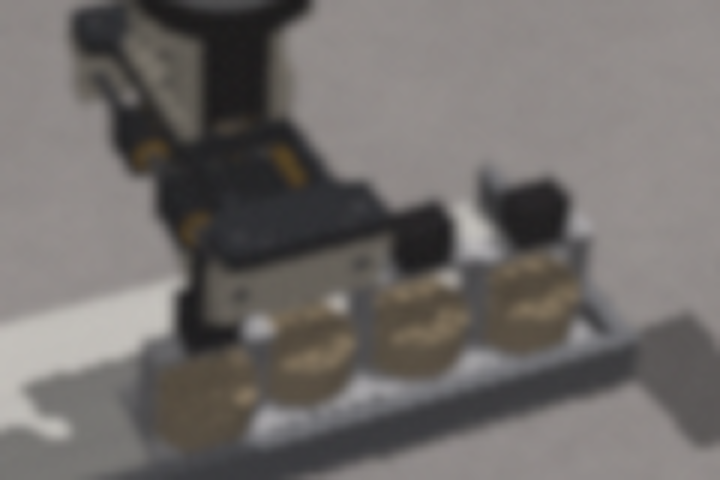

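c4 has real fence contact at TCP x≈.5195. The image shows the others about 10 mm off it, so the same lift-and-push applies to c3, c2 and c1. I set c4 down, then take c3.

Request:
{"name": "carry_out", "arguments": {"steps": [0,0,0,-0.03,0,0,0,0,-0.045,0,0,0,0,-0.045,0,0.4,0,0,-0.04,0,0.4,0,0,-0.04,0,0.4,0,0,-0.04,0,0.4,-0.02,0,0.3,0,0.4,-0.06,0.3,0.5,0,0.4,-0.11,0.6,0.5,0,0.4,-0.11,0.6,0.5,0,0.4,-0.11,0.6,0.5,0]}}

```text
clock: 50.2
position: [0.5117, 0.1167, 0.1298]
ee_rot: [-1.19, 1.237, -1.238]
force: [-0.5, -0.4, -1.2]
width: 0.401
```

Run:
```python
from t import *
s=arm.observe();print(s['position'],s['force']); 
pca('scene',1)
```

```text
[0.51169189 0.11668523 0.12976182] [-0.51707569 -0.38584957 -1.20140958]
scene [378. 184.] [0.5163 0.2255] yaw -14.2 [0.0211 0.0307]
scene [360. 188.] [0.5103 0.1675] yaw 4.1 [0.0205 0.0283]
scene [340. 192.] [0.5042 0.1082] yaw 1.9 [0.0188 0.0291]
scene [323. 200.] [0.5158 0.0483] yaw -2.6 [0.0182 0.0288]
```

Request:
{"name": "carry_out", "arguments": {"steps": [0.45,-0.02,0,-0.3,0,0.45,-0.02,0,-0.54,0,0.45,-0.02,0,-0.54,0,0,-0.02,0,-0.54,0,0,-0.02,0,-0.54,0,0,-0.02,0,-0.54,0,0,-0.02,0,-0.54,0,0,-0.02,0,-0.54,0,0,-0.02,0,-0.54,0,0,-0.02,0,-0.54,0,0,-0.02,0,-0.52,0,0,-0.02,0,-0.49,0]}}

```text
clock: 51.45
position: [0.5091, 0.1159, 0.0805]
ee_rot: [-1.19, 1.24, -1.239]
force: [0.6, -0.4, -3.6]
width: 0.232
```

Request:
{"name": "carry_out", "arguments": {"steps": [0,0,0,0,0,0,0,0,0,0,0,0.03,0,0,0,0,0.06,0,0,0,0,0.08,0,0,0,0,0.09,0,0,0,0,0.09,0,0,0]}}

```text
clock: 52.15
position: [0.5185, 0.1159, 0.0806]
ee_rot: [-1.19, 1.239, -1.239]
force: [-1.8, -2.8, -1.5]
width: 0.233
```

Request:
{"name": "carry_out", "arguments": {"steps": [0,0.01,0,0,0,0,0.02,0,0,0,0,0.02,0,0,0]}}

```text
clock: 52.45
position: [0.5206, 0.116, 0.0808]
ee_rot: [-1.189, 1.239, -1.239]
force: [-1.0, -2.3, -2.8]
width: 0.234
```

Request:
{"name": "carry_out", "arguments": {"steps": [0,0.01,0,0,0,0,0.02,0,0,0,0,0.02,0,0,0]}}

```text
clock: 52.75
position: [0.5227, 0.1161, 0.0808]
ee_rot: [-1.189, 1.239, -1.239]
force: [-1.3, -3.1, -2.3]
width: 0.229
```

Request:
{"name": "carry_out", "arguments": {"steps": [0,0.01,0,0,0,0,0.02,0,0,0,0,0.02,0,0,0]}}

```text
clock: 53.05
position: [0.5241, 0.116, 0.0806]
ee_rot: [-1.19, 1.24, -1.239]
force: [-3.3, -2.6, -1.5]
width: 0.234
```

Request:
{"name": "carry_out", "arguments": {"steps": [0,0.01,0,0,0,0,0.015,0,0,0,0,0.015,0,0,0]}}

```text
clock: 53.35
position: [0.5251, 0.1161, 0.0805]
ee_rot: [-1.191, 1.24, -1.239]
force: [-5.5, -1.1, -0.1]
width: 0.23
```

Request:
{"name": "carry_out", "arguments": {"steps": [0,0,0,-0.03,0,0,0,0,-0.05,0,0,0,0,-0.05,0,0.4,0,0,-0.045,0,0.4,0,0,-0.045,0,0.4,0,0,-0.045,0,0.45,-0.02,0,0.3,0,0.45,-0.06,0.3,0.5,0,0.45,-0.11,0.59,0.5,0,0.45,-0.11,0.59,0.5,0,0.45,-0.11,0.59,0.2,0,0.45,-0.11,0.59,-0.05,0]}}

```text
clock: 54.55
position: [0.5159, 0.1752, 0.0754]
ee_rot: [-1.188, 1.238, -1.239]
force: [-5.5, -1.7, 5.1]
width: 0.45
```

Request:
{"name": "carry_out", "arguments": {"steps": [0.45,0,0,0,0,0,0,0,0,0,0,0,0,0,0,0,0,0,0,0,0,0,0,0,0,0,0,0,0,0,0,0,0,0,0,0,0,0,0,0,0,0,0,0.02,0,0,0,0,0.05,0,0,0,0,0.05,0,0,0,0,0.05,0]}}

```text
clock: 55.75
position: [0.5149, 0.1749, 0.0807]
ee_rot: [-1.19, 1.239, -1.239]
force: [-0.2, 0.6, -2.1]
width: 0.23
```

Request:
{"name": "carry_out", "arguments": {"steps": [0,0.02,0,0,0,0,0.04,0,0,0,0,0.06,0,0,0,0,0.06,0,0,0,0,0.06,0,0,0]}}

```text
clock: 56.25
position: [0.5209, 0.175, 0.0806]
ee_rot: [-1.19, 1.239, -1.239]
force: [0.1, 0.6, -3.2]
width: 0.233
```

Request:
{"name": "carry_out", "arguments": {"steps": [0,0.01,0,0,0,0,0.02,0,0,0,0,0.02,0,0,0]}}

```text
clock: 56.55
position: [0.5231, 0.175, 0.0808]
ee_rot: [-1.19, 1.239, -1.239]
force: [-0.0, -0.8, -2.5]
width: 0.231
```

Request:
{"name": "carry_out", "arguments": {"steps": [0,0.01,0,0,0,0,0.02,0,0,0,0,0.02,0,0,0]}}

```text
clock: 56.85
position: [0.5248, 0.175, 0.0807]
ee_rot: [-1.19, 1.239, -1.239]
force: [-0.7, -0.3, -3.2]
width: 0.236
```

Request:
{"name": "carry_out", "arguments": {"steps": [0,0.01,0,0,0,0,0.02,0,0,0,0,0.02,0,0,0]}}

```text
clock: 57.15
position: [0.5264, 0.1751, 0.0806]
ee_rot: [-1.191, 1.24, -1.239]
force: [-3.8, -0.3, -0.3]
width: 0.227
```

Request:
{"name": "carry_out", "arguments": {"steps": [0,0.01,0,0,0,0,0.01,0,-0.03,0,0,0.01,0,-0.05,0,0,0.01,0,-0.05,0,0.4,0.01,0,-0.045,0,0.4,0.01,0,-0.045,0,0.4,0.01,0,-0.045,0,0.45,-0.02,0,0.3,0,0.45,-0.05,0.3,0.5,0,0.45,-0.08,0.58,0.5,0,0.45,-0.08,0.58,0.5,0]}}

```text
clock: 58.25
position: [0.5187, 0.2382, 0.1319]
ee_rot: [-1.187, 1.236, -1.233]
force: [-0.5, 1.0, -0.0]
width: 0.45
```

Request:
{"name": "carry_out", "arguments": {"steps": [0.45,0,0,-0.3,0,0.45,0,0,-0.55,0,0.45,0,0,-0.55,0,0,0,0,-0.55,0,0,0,0,-0.55,0,0,0,0,-0.55,0,0,0,0,-0.55,0,0,0,0,-0.55,0,0,0,0,-0.55,0,0,0,0,-0.55,0,0,0,0,-0.52,0,0,0,0,-0.5,0]}}

```text
clock: 59.45
position: [0.5191, 0.233, 0.081]
ee_rot: [-1.189, 1.239, -1.239]
force: [1.0, 0.1, -2.2]
width: 0.227
```

Request:
{"name": "carry_out", "arguments": {"steps": [0,0,0,0,0,0,0.02,0,0,0,0,0.04,0,0,0,0,0.04,0,0,0,0,0.04,0,0,0]}}

```text
clock: 59.95
position: [0.523, 0.2329, 0.0806]
ee_rot: [-1.19, 1.239, -1.239]
force: [0.1, 0.1, -2.5]
width: 0.229
```

Request:
{"name": "carry_out", "arguments": {"steps": [0,0.01,0,0,0,0,0.02,0,0,0,0,0.02,0,0,0]}}

```text
clock: 60.25
position: [0.5251, 0.2329, 0.0807]
ee_rot: [-1.19, 1.239, -1.239]
force: [0.7, 0.8, -2.2]
width: 0.227
```

Request:
{"name": "carry_out", "arguments": {"steps": [0,0.01,0,0,0,0,0.02,0,0,0,0,0.02,0,0,0]}}

```text
clock: 60.55
position: [0.5266, 0.2331, 0.0807]
ee_rot: [-1.19, 1.239, -1.239]
force: [-2.0, 0.4, -1.3]
width: 0.227
```

Request:
{"name": "carry_out", "arguments": {"steps": [0,0.01,0,0,0,0,0.02,0,0,0,0,0.02,0,0,0]}}

```text
clock: 60.85
position: [0.5284, 0.2331, 0.0806]
ee_rot: [-1.191, 1.24, -1.239]
force: [-4.0, 0.5, 0.2]
width: 0.226
```

Request:
{"name": "carry_out", "arguments": {"steps": [0,0,0,-0.03,0,0,0,0,-0.05,0,0,0,0,-0.05,0,0.4,0,0,-0.045,0,0.4,0,0,-0.045,0,0.4,0,0,-0.045,0,0.4,-0.02,0,0.3,0,0.4,-0.02,0,0.65,0,0,-0.04,-0.4,0.65,0,0,-0.04,-0.8,0.65,0,0,-0.04,-1,0.65,0,0,-0.04,-1,0.65,0]}}

```text
clock: 62.05
position: [0.5258, 0.1286, 0.1455]
ee_rot: [-1.188, 1.242, -1.245]
force: [-0.1, 0.4, 0.2]
width: 0.1
```

Request:
{"name": "carry_out", "arguments": {"steps": [0,-0.02,-0.4,0,0,0,-0.04,-0.8,0,0,0,-0.04,-1,0,0,0,-0.04,-1,0,0]}}

```text
clock: 62.45
position: [0.5214, 0.0298, 0.1455]
ee_rot: [-1.188, 1.242, -1.244]
force: [-1.1, -0.2, -0.6]
width: 0.006
```

Request:
{"name": "carry_out", "arguments": {"steps": [0,-0.05,-0.4,0,0,0,-0.05,-0.6,0,0,0,-0.05,-0.6,-0.3,0,0,-0.05,-0.6,-0.7,0,0,-0.05,-0.6,-1,0,0,-0.05,-0.6,-1,0,0,-0.05,-0.6,-1,0]}}

```text
clock: 63.15
position: [0.5163, -0.0255, 0.0461]
ee_rot: [-1.19, 1.238, -1.237]
force: [1.1, -0.1, 0.6]
width: 0.006
```

Run:
```python
from t import *
s=arm.observe();print(s['position'],s['force']); 
pca('scene',2)
```

```text
[ 0.5163156  -0.02546393  0.04611788] [ 1.1111345  -0.1057643   0.55661676]
scene [379. 185.] [0.5215 0.2254] yaw -14.1 [0.021  0.0297]
scene [361. 190.] [0.5205 0.1662] yaw -2.6 [0.0169 0.0288]
scene [342. 195.] [0.518  0.1058] yaw 14.3 [0.0183 0.0275]
scene [324. 200.] [0.5159 0.0514] yaw -65.2 [0.0148 0.0193]
scene [379. 185.] [0.521  0.2255] yaw -15.0 [0.0208 0.0297]
scene [361. 190.] [0.5206 0.1664] yaw -3.4 [0.0177 0.0285]
scene [342. 195.] [0.5181 0.106 ] yaw 8.7 [0.0172 0.0268]
scene [324. 200.] [0.5158 0.0515] yaw -64.7 [0.0149 0.0185]
```

Request:
{"name": "carry_out", "arguments": {"steps": [0,0,0.1,0,0,0,0,0.2,0,0,0,0.01,0.26,0,0,0,0.01,0.3,0,0,0,0.01,0.34,0,0,0,0.02,0.37,0,0,0,0.02,0.37,0,0]}}

```text
clock: 63.95
position: [0.5179, 0.0101, 0.0457]
ee_rot: [-1.19, 1.239, -1.239]
force: [-0.3, 0.1, -0.9]
width: 0.004
```

Request:
{"name": "carry_out", "arguments": {"steps": [0,0,0.01,0,0,0,0,0.02,0,0,0,0,0.02,0,0]}}

```text
clock: 64.25
position: [0.5178, 0.0109, 0.0457]
ee_rot: [-1.19, 1.24, -1.24]
force: [0.3, -5.0, 1.1]
width: -0.001
```

Request:
{"name": "carry_out", "arguments": {"steps": [0,0,0.01,0,0,0,0,0.02,0,0,0,0,0.02,0,0]}}

```text
clock: 64.55
position: [0.5177, 0.0115, 0.0456]
ee_rot: [-1.191, 1.24, -1.242]
force: [-0.6, -9.1, 1.5]
width: 0.004
```

Request:
{"name": "carry_out", "arguments": {"steps": [0,0,0.01,0,0,0,0,0.02,0,0,0,0,0.02,0,0]}}

```text
clock: 64.85
position: [0.5176, 0.0119, 0.0456]
ee_rot: [-1.192, 1.24, -1.244]
force: [0.2, -14.7, 2.6]
width: 0.004
```

Request:
{"name": "carry_out", "arguments": {"steps": [0,0,0.01,0,0,0,0,0.02,0,0,0,0,0.02,0,0]}}

```text
clock: 65.15
position: [0.5175, 0.0122, 0.0455]
ee_rot: [-1.193, 1.24, -1.246]
force: [-0.6, -18.6, 4.4]
width: 0.007
```

Request:
{"name": "carry_out", "arguments": {"steps": [0,0,-0.1,0,0,0,0,-0.3,0,0,0,0,-0.5,0,0,0,-0.3,-0.8,0.5,0,0,-0.7,-1,1,0,0,-1,-1,1,0,0,-1,-1,1,0]}}

```text
clock: 65.85
position: [0.4148, -0.083, 0.1476]
ee_rot: [-1.19, 1.239, -1.242]
force: [0.5, -0.6, 0.3]
width: 0.004
```

Run:
```python
from t import *
im=np.mean([get_image('scene')[0].astype(float) for _ in range(5)],0).astype(np.uint8); _,W=pca('scene',2); p,S,k=trayfit(W); print(p,S)
I=np.mean([get_image('top')[0].astype(float) for _ in range(5)],0).astype(np.uint8); im2,W2=pca('top',2); print(trayfit(W2))
a=I[195:240,225:335]; b=im[160:225,305:415]
cv2.imwrite('pics/l1.png',np.vstack([cv2.resize(x[:,:,::-1],None,fx=5.4,fy=5.4,interpolation=cv2.INTER_CUBIC) for x in(a,b)])[:600])
```

```text
scene [379. 185.] [0.5213 0.2261] yaw -19.4 [0.0206 0.0305]
scene [361. 190.] [0.5198 0.167 ] yaw -0.5 [0.0181 0.0285]
scene [342. 195.] [0.5175 0.1077] yaw -2.8 [0.0184 0.0278]
scene [323. 201.] [0.5162 0.0475] yaw 1.6 [0.018  0.0282]
scene [379. 185.] [0.5211 0.2259] yaw -14.8 [0.021  0.0307]
scene [361. 190.] [0.52   0.1669] yaw -4.5 [0.0177 0.028 ]
scene [342. 195.] [0.5177 0.1073] yaw 4.0 [0.0184 0.0285]
scene [323. 201.] [0.5161 0.0475] yaw 0.6 [0.0176 0.0283]
[0.01269803 0.54255834] [0.41730672 0.26665936 0.0276835 ]
top [244. 215.] [0.5151 0.2325] yaw -10.1 [0.0207 0.0283]
top [264. 217.] [0.5124 0.1722] yaw 1.7 [0.02   0.0279]
top [285. 218.] [0.5097 0.1125] yaw -5.4 [0.0215 0.0263]
top [305. 220.] [0.5083 0.0531] yaw -6.2 [0.0199 0.0278]
top [243. 215.] [0.5151 0.2328] yaw -15.9 [0.0196 0.03  ]
top [264. 217.] [0.5121 0.1722] yaw -1.6 [0.0195 0.0279]
top [285. 218.] [0.5099 0.1126] yaw -9.3 [0.0206 0.0257]
top [305. 220.] [0.5081 0.0533] yaw -8.6 [0.0198 0.0274]
(array([0.03243457, 0.5436709 ]), array([0.43502079, 0.27280342, 0.03054256]), 76)
```

View pics/l1.png

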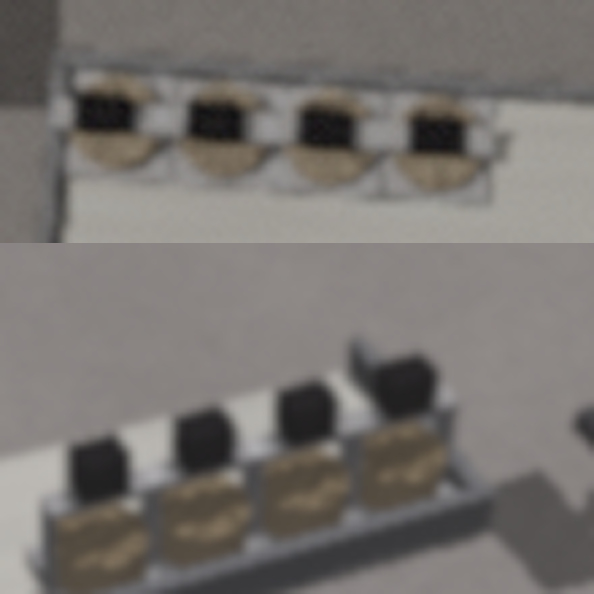

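The row is closed and straight along the fence: top-view pitches are 60.3, 59.7 and 59.3 mm, and the x slope of .039 matches the fence's .041. Now locate the cap and button.

Run:
```python
from m import *
for n in('top','scene'):
    im,W=cloud(n); x,y,z=np.moveaxis(W,-1,0)
    r=(x>.48)&(x<.64)&(y>.35)&(y<.47)
    for lo,hi in((.277,.289),(.289,.31)):
        m=r&(z>lo)&(z<hi); P=W[m]; C=im[m]
        print(n,lo,len(P),np.median(P,0).round(4),((np.percentile(P,3,0)+np.percentile(P,97,0))/2).round(4),rect(P))
    m=r&(z>.28); print('highest',np.percentile(z[m],[50,90,97]))
    g=r&(z>.27)&(im.min(2)>70); P=W[g]; print('greyish',len(P),np.median(P,0).round(4) if len(P) else '')
print(arm.observe()['joints'].round(2))
```

```text
top 0.277 191 [0.5543 0.4038 0.2854] [0.5567 0.4073 0.2842] (array([556.2, 407.4]), array([47.5, 50.1]), 21.6)
top 0.289 120 [0.5566 0.4062 0.2941] [0.5582 0.4073 0.2937] (array([556.8, 406.1]), array([43.2, 39. ]), 47.5)
highest [0.28771174 0.29574185 0.29719053]
greyish 112 [0.557  0.4085 0.2941]
scene 0.277 128 [0.5679 0.3931 0.283 ] [0.5599 0.4    0.2829] (array([561. , 398.8]), array([47.5, 40.3]), 39.11)
scene 0.289 51 [0.5581 0.4012 0.2921] [0.5583 0.4022 0.2921] (array([558.3, 403.2]), array([27., 27.]), 85.57)
highest [0.28425643 0.29247496 0.29357645]
greyish 46 [0.5594 0.4024 0.2922]
[ 0.54  0.23 -0.55  2.07  0.16  0.88 -0.14]
```

Request:
{"name": "carry_out", "arguments": {"steps": [0,0,0,0.5,0,0,0,0.4,1,0,0,0.3,0.8,1,0,0,0.3,1,1,0,0,0.3,1,1,0]}}

```text
clock: 67.15
position: [0.4488, 0.0223, 0.2467]
ee_rot: [-1.189, 1.234, -1.235]
force: [-0.7, -0.2, -0.4]
width: 0.008
```

Request:
{"name": "carry_out", "arguments": {"steps": [0,0.3,0,0.5,0,0,0.3,0.4,1,0,0,0.3,0.8,1,0,0,0.3,1,1,0,0,0.3,1,1,0]}}

```text
clock: 67.65
position: [0.4774, 0.1214, 0.3462]
ee_rot: [-1.191, 1.235, -1.234]
force: [-0.4, -0.4, 0.4]
width: 0.006
```

Request:
{"name": "carry_out", "arguments": {"steps": [0,0.3,0.4,0,0,0,0.3,0.8,0,0,0,0.3,1,0,0,0,0.3,1,0,0]}}

```text
clock: 68.05
position: [0.5072, 0.2197, 0.3448]
ee_rot: [-1.193, 1.238, -1.235]
force: [-0.5, 0.5, -0.5]
width: 0.002
```

Request:
{"name": "carry_out", "arguments": {"steps": [0,0.3,0.4,0,0,0,0.3,0.8,0,0,0,0.3,1,0,0,0,0.3,1,0,0]}}

```text
clock: 68.45
position: [0.5375, 0.3189, 0.3446]
ee_rot: [-1.193, 1.238, -1.237]
force: [0.1, -0.9, -0.1]
width: 0.006
```

Request:
{"name": "carry_out", "arguments": {"steps": [0,0.25,0.4,0,0,0,0.25,0.8,0,0,0,0.25,0.89,0,0,0,0.25,0.89,0,0,0,0.25,0.89,0,0]}}

```text
clock: 68.95
position: [0.5641, 0.4044, 0.3458]
ee_rot: [-1.189, 1.239, -1.242]
force: [0.5, -0.1, -0.3]
width: 0.006
```

Run:
```python
from h import *
s=arm.observe();print(s['position'],s['force'],s['ee_rot'],s['joints'].round(2))
im,W=cloud('scene'); save(im[70:230,360:520],'n1.png',3.7)
```

```text
[0.56409714 0.40442155 0.34578821] [ 0.45101529 -0.14387392 -0.26732685] [-1.18921986  1.23919114 -1.24236811] [-0.34  0.58 -0.69  1.09  0.36  1.59 -0.99]
```

View pics/n1.png

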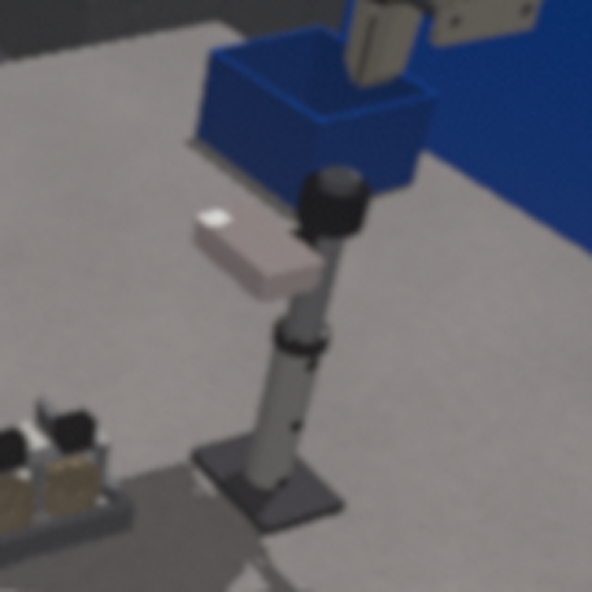

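Run:
```python
from h import *
c,f,R,t=cam('scene')
for X in ([.564,.4044,.3458],[.564,.4044,.294],[.558,.4045,.294],[.558,.402,.2922]):
    p=R@X+t; print(X,((p[0]/p[2]*f+c['cx']-360)*3.7).round(),((p[1]/p[2]*f+c['cy']-70)*3.7).round())
```

```text
[0.564, 0.4044, 0.3458] 362.0 109.0
[0.564, 0.4044, 0.294] 345.0 176.0
[0.558, 0.4045, 0.294] 340.0 173.0
[0.558, 0.402, 0.2922] 336.0 176.0
```

Request:
{"name": "carry_out", "arguments": {"steps": [0,0,0.04,-0.2,0,0,0,0.04,-0.4,0,0,0,0.04,-0.45,0,0,0,0.04,-0.45,0]}}

```text
clock: 69.4
position: [0.5636, 0.4089, 0.3006]
ee_rot: [-1.19, 1.24, -1.242]
force: [0.2, -0.5, 0.3]
width: 0.004
```

Request:
{"name": "carry_out", "arguments": {"steps": [0,0,0,-0.03,0,0,0,0,-0.05,0,0,0,0,-0.05,0]}}

```text
clock: 69.7
position: [0.5631, 0.411, 0.2962]
ee_rot: [-1.189, 1.239, -1.239]
force: [-0.6, 0.3, 0.3]
width: 0.003
```

Request:
{"name": "carry_out", "arguments": {"steps": [0,0,0,-0.02,0,0,0,0,-0.03,0,0,0,0,-0.03,0]}}

```text
clock: 70.0
position: [0.5629, 0.411, 0.2926]
ee_rot: [-1.19, 1.239, -1.239]
force: [-0.6, 1.1, -1.2]
width: 0.006
```

Request:
{"name": "carry_out", "arguments": {"steps": [0,0,0,-0.02,0,0,0,0,-0.03,0,0,0,0,-0.03,0]}}

```text
clock: 70.3
position: [0.5629, 0.4109, 0.2895]
ee_rot: [-1.19, 1.239, -1.239]
force: [0.3, -0.5, 0.2]
width: 0.002
```

No contact yet at .2895. Continue in 3 mm steps.

Request:
{"name": "carry_out", "arguments": {"steps": [0,0,0,-0.02,0,0,0,0,-0.03,0,0,0,0,-0.03,0]}}

```text
clock: 70.6
position: [0.5629, 0.4109, 0.2865]
ee_rot: [-1.19, 1.239, -1.239]
force: [-0.3, -0.4, -0.2]
width: 0.007
```

Request:
{"name": "carry_out", "arguments": {"steps": [0,0,0,-0.02,0,0,0,0,-0.03,0,0,0,0,-0.03,0]}}

```text
clock: 70.9
position: [0.5629, 0.4109, 0.2835]
ee_rot: [-1.19, 1.239, -1.239]
force: [-0.3, 1.2, -0.2]
width: 0.007
```

Request:
{"name": "carry_out", "arguments": {"steps": [0,0,0,-0.02,0,0,0,0,-0.03,0,0,0,0,-0.03,0]}}

```text
clock: 71.2
position: [0.5629, 0.4109, 0.2805]
ee_rot: [-1.19, 1.239, -1.239]
force: [1.0, -0.4, -0.3]
width: 0.005
```

Request:
{"name": "carry_out", "arguments": {"steps": [0,0,0,-0.01,0,0,0,0,-0.02,0,0,0,0,-0.02,0]}}

```text
clock: 71.5
position: [0.5629, 0.4109, 0.2786]
ee_rot: [-1.19, 1.239, -1.239]
force: [-0.1, -0.3, -1.0]
width: 0.006
```

Request:
{"name": "carry_out", "arguments": {"steps": [0,0,0,-0.01,0,0,0,0,-0.02,0,0,0,0,-0.02,0]}}

```text
clock: 71.8
position: [0.5629, 0.4109, 0.2766]
ee_rot: [-1.19, 1.239, -1.239]
force: [0.5, 0.0, 0.6]
width: 0.003
```

Run:
```python
from m import *
s=arm.observe();print(s['position'],s['force'])
im,W=cloud('scene'); x,y,z=np.moveaxis(W,-1,0); save(im[90:170,390:500],'o1.png',5.4)
r=(x>.5)&(x<.62)&(y>.37)&(y<.45)&(z>.25)&(z<.36)
for lo in np.arange(.27,.36,.01):
    P=W[r&(z>=lo)&(z<lo+.01)]
    if len(P)>3: print(round(lo,2),len(P),np.percentile(P[:,:2],[5,50,95],0).round(3).tolist())
```

```text
[0.56289117 0.41094052 0.27655426] [0.48295889 0.0428931  0.63339279]
0.27 63 [[0.546, 0.379], [0.573, 0.387], [0.581, 0.411]]
0.28 107 [[0.541, 0.381], [0.567, 0.394], [0.58, 0.42]]
0.29 45 [[0.546, 0.391], [0.561, 0.4], [0.569, 0.412]]
0.3 31 [[0.549, 0.397], [0.566, 0.399], [0.577, 0.417]]
0.31 56 [[0.547, 0.397], [0.573, 0.399], [0.581, 0.416]]
0.32 52 [[0.55, 0.397], [0.574, 0.399], [0.581, 0.416]]
0.33 61 [[0.548, 0.396], [0.575, 0.4], [0.582, 0.417]]
0.34 66 [[0.548, 0.396], [0.572, 0.399], [0.583, 0.412]]
0.35 18 [[0.55, 0.395], [0.581, 0.398], [0.587, 0.415]]
```

Numbers only from here, since the picture limit is reached. The tip is just over the button and off by (+8,+4) mm. I centre it and creep down.

Request:
{"name": "carry_out", "arguments": {"steps": [0,-0.06,-0.04,0,0,0,-0.06,-0.04,0,0]}}

```text
clock: 72.05
position: [0.5562, 0.4068, 0.277]
ee_rot: [-1.19, 1.239, -1.239]
force: [0.3, -0.2, 0.6]
width: 0.007
```

Request:
{"name": "carry_out", "arguments": {"steps": [0,0,0,-0.01,0,0,0,0,-0.02,0,0,0,0,-0.02,0]}}

```text
clock: 72.35
position: [0.557, 0.4069, 0.2745]
ee_rot: [-1.19, 1.239, -1.239]
force: [-0.5, 0.7, -0.4]
width: 0.007
```

Request:
{"name": "carry_out", "arguments": {"steps": [0,0,0,-0.01,0,0,0,0,-0.02,0,0,0,0,-0.02,0]}}

```text
clock: 72.65
position: [0.5569, 0.407, 0.2725]
ee_rot: [-1.19, 1.239, -1.239]
force: [0.3, -0.0, 0.1]
width: 0.005
```

Request:
{"name": "carry_out", "arguments": {"steps": [0,0,0,-0.01,0,0,0,0,-0.02,0,0,0,0,-0.02,0]}}

```text
clock: 72.95
position: [0.557, 0.4071, 0.2708]
ee_rot: [-1.189, 1.239, -1.239]
force: [-0.1, -0.5, 1.7]
width: 0.006
```

Request:
{"name": "carry_out", "arguments": {"steps": [0,0,0,-0.01,0,0,0,0,-0.02,0,0,0,0,-0.02,0]}}

```text
clock: 73.25
position: [0.5569, 0.4071, 0.2688]
ee_rot: [-1.189, 1.239, -1.239]
force: [-0.4, -0.5, 2.8]
width: 0.001
```

Request:
{"name": "carry_out", "arguments": {"steps": [0,0,0,-0.01,0,0,0,0,-0.02,0,0,0,0,-0.02,0]}}

```text
clock: 73.55
position: [0.557, 0.4071, 0.2667]
ee_rot: [-1.189, 1.239, -1.239]
force: [0.1, 0.2, 3.4]
width: 0.005
```

Request:
{"name": "carry_out", "arguments": {"steps": [0,0,0,-0.01,0,0,0,0,-0.02,0,0,0,0,-0.02,0]}}

```text
clock: 73.85
position: [0.557, 0.4071, 0.2647]
ee_rot: [-1.189, 1.239, -1.239]
force: [-0.2, -0.5, 4.2]
width: 0.0
```

Request:
{"name": "carry_out", "arguments": {"steps": [0,0,0,-0.01,0,0,0,0,-0.02,0,0,0,0,-0.02,0]}}

```text
clock: 74.15
position: [0.557, 0.4071, 0.2626]
ee_rot: [-1.19, 1.239, -1.239]
force: [-0.1, -0.2, 2.7]
width: 0.003
```

Request:
{"name": "carry_out", "arguments": {"steps": [0,0,0,-0.01,0,0,0,0,-0.02,0,0,0,0,-0.02,0]}}

```text
clock: 74.45
position: [0.557, 0.4071, 0.2606]
ee_rot: [-1.19, 1.239, -1.239]
force: [0.3, 0.2, 3.7]
width: 0.001
```

Unlocked and the tube is moving at about 4 N. Go on down towards TCP z≈.2055.

Request:
{"name": "carry_out", "arguments": {"steps": [0,0,0,-0.05,0,0,0,0,-0.1,0,0,0,0,-0.15,0,0,0,0,-0.2,0,0,0,0,-0.25,0,0,0,0,-0.3,0,0,0,0,-0.35,0,0,0,0,-0.4,0,0,0,0,-0.4,0]}}

```text
clock: 75.35
position: [0.5569, 0.407, 0.2199]
ee_rot: [-1.19, 1.239, -1.239]
force: [0.7, 0.0, 4.4]
width: 0.003
```

Request:
{"name": "carry_out", "arguments": {"steps": [0,0,0,-0.04,0,0,0,0,-0.08,0,0,0,0,-0.12,0,0,0,0,-0.14,0,0,0,0,-0.15,0,0,0,0,-0.15,0]}}

```text
clock: 75.95
position: [0.5569, 0.407, 0.2056]
ee_rot: [-1.19, 1.239, -1.239]
force: [0.3, 1.3, 4.1]
width: 0.004
```

Run:
```python
from m import *
s=arm.observe();print(s['position'],s['force'])
im,W=cloud('scene'); x,y,z=np.moveaxis(W,-1,0)
r=(x>.5)&(x<.62)&(y>.30)&(y<.37); h=np.histogram(z[r&(z>.12)],bins=np.arange(.12,.31,.005)); print([(round(b,3),n) for n,b in zip(*h) if n>8])
W0=np.load('scene0.npy');x,y,z=np.moveaxis(W0,-1,0);r=(x>.5)&(x<.62)&(y>.30)&(y<.37); h=np.histogram(z[r&(z>.12)],bins=np.arange(.12,.31,.005)); print([(round(b,3),n) for n,b in zip(*h) if n>8])
```

```text
[0.55689501 0.40702329 0.20559127] [0.25571752 1.25724236 4.11979588]
[(np.float64(0.17), np.int64(37)), (np.float64(0.175), np.int64(44)), (np.float64(0.18), np.int64(54)), (np.float64(0.185), np.int64(55)), (np.float64(0.19), np.int64(118)), (np.float64(0.195), np.int64(253)), (np.float64(0.295), np.int64(10)), (np.float64(0.3), np.int64(23))]
[(np.float64(0.23), np.int64(42)), (np.float64(0.235), np.int64(48)), (np.float64(0.24), np.int64(61)), (np.float64(0.245), np.int64(57)), (np.float64(0.25), np.int64(94)), (np.float64(0.255), np.int64(291))]
```

The lamp dropped 60 mm. Release slowly and see how far the button follows up.

Request:
{"name": "carry_out", "arguments": {"steps": [0,0,0,0.01,0,0,0,0,0.02,0,0,0,0,0.02,0,0,0,0,0.02,0]}}

```text
clock: 76.4
position: [0.5569, 0.407, 0.2078]
ee_rot: [-1.19, 1.239, -1.239]
force: [0.2, 0.6, 3.0]
width: 0.001
```

Request:
{"name": "carry_out", "arguments": {"steps": [0,0,0,0.01,0,0,0,0,0.02,0,0,0,0,0.02,0,0,0,0,0.02,0]}}

```text
clock: 76.8
position: [0.5569, 0.407, 0.2097]
ee_rot: [-1.19, 1.239, -1.239]
force: [0.7, 2.0, 1.9]
width: 0.006
```

Request:
{"name": "carry_out", "arguments": {"steps": [0,0,0,0.1,0,0,0,0,0.4,0,0,0,0,0.8,0,0,0,0,1,0,0,0,0,1,0]}}

```text
clock: 77.3
position: [0.5574, 0.4081, 0.3139]
ee_rot: [-1.184, 1.238, -1.238]
force: [-0.6, 0.6, -0.3]
width: 0.002
```

Request:
{"name": "carry_out", "arguments": {"steps": [0,-0.4,-0.2,0,0,0,-0.8,-0.4,0,0,0,-1,-0.5,0,0,0,-1,-0.5,0,0]}}

```text
clock: 77.7
position: [0.454, 0.3557, 0.31]
ee_rot: [-1.192, 1.237, -1.239]
force: [0.1, -0.9, 0.4]
width: 0.003
```

Run:
```python
from t import *
s=arm.observe();print(s['position'],s['force'])
def lamp(W,z0):
    x,y,z=np.moveaxis(W,-1,0); L=z[(x>.5)&(x<.62)&(y>.32)&(y<.36)&(z>z0-.008)&(z<z0+.012)]; return np.median(L),len(L)
def cap(W,z0):
    x,y,z=np.moveaxis(W,-1,0); B=z[(abs(x-.559)<.011)&(abs(y-.404)<.011)&(z>z0-.02)&(z<z0+.03)]
    x0=(abs(x-.559)<.035)&(abs(y-.404)<.035)&(z>z0-.006)&(z<z0+.02)
    return np.median(B),len(B),np.median(z[x0]),np.percentile(z[x0],97)
for n in('top','scene'):
    W0=np.load(n+'0.npy'); im,W=cloud(n)
    print(n,'lamp',lamp(W0,.259),lamp(W,.199),'cap',cap(W0,.285),cap(W,.225))
pca('scene',2);pca('top',1)
```

```text
[0.45401437 0.35572487 0.31003376] [ 0.07354542 -0.90194388  0.35572029]
top lamp (np.float64(0.2586509977146544), 534) (np.float64(0.19862521528030946), 485) cap (np.float64(0.2937946180098295), 87, np.float64(0.2871961560274915), np.float64(0.2976140416726346)) (np.float64(nan), 0, np.float64(0.22605303482857428), np.float64(0.23637995754421656))
scene lamp (np.float64(0.2562631645677721), 278) (np.float64(0.1959818814425539), 267) cap (np.float64(0.2913757986088706), 51, np.float64(0.2840632313479963), np.float64(0.2930999754084814)) (np.float64(0.23103049117706195), 50, np.float64(0.22400437247115468), np.float64(0.23312830384079553))
scene [379. 185.] [0.5209 0.2263] yaw -16.5 [0.0221 0.0313]
scene [361. 190.] [0.5191 0.1677] yaw 11.3 [0.0199 0.0306]
scene [342. 195.] [0.517  0.1074] yaw -9.5 [0.0186 0.0304]
scene [323. 200.] [0.5146 0.0481] yaw 6.3 [0.0226 0.0305]
scene [379. 185.] [0.5208 0.2264] yaw -15.3 [0.0222 0.0317]
scene [361. 190.] [0.5196 0.1674] yaw 11.6 [0.0205 0.0307]
scene [342. 195.] [0.5171 0.1074] yaw -8.3 [0.0192 0.0305]
scene [323. 200.] [0.5143 0.0484] yaw 1.1 [0.0237 0.0307]
top [243. 215.] [0.5157 0.2339] yaw -6.7 [0.0225 0.0312]
top [264. 217.] [0.5125 0.1735] yaw -1.8 [0.0199 0.0305]
top [285. 218.] [0.51   0.1124] yaw -13.4 [0.0204 0.0265]
top [305. 220.] [0.508  0.0531] yaw -5.1 [0.0193 0.0281]
  return _methods._mean(a, axis=axis, dtype=dtype,
  ret = ret.dtype.type(ret / rcount)
```

The lamp went down 60.0 mm in the top view and 60.3 mm in the scene view. The button stands as proud of the cap as at the start, and the row is unchanged. I hand it in.

```bash
python3 -c "
from cell import arm
print(arm.sign_off())"
```

```text
the job is handed in; nothing more can be done
None
```

The job is done and handed in at about 78 s on the robot's clock. Two carriers were on the hooks at the start (the +y hook was empty). I lifted both off and stood them on the plate, and the two loose ones make it a row of four. I then pushed the lamp post down one hole.

**Row:**
- **Touching and at the stop:** the carriers sit about 60 mm apart in both cameras. The closing push along the row ended firm at 18.6 N.
- **Along the fence:** each carrier was held just off the plate, pushed until it touched the fence, and set down. The row follows the fence to about 0.5 mm in the top view. A last reading after the lamp move agrees to within about 2 mm.
- **Squareness:** this comes from the jaw angle and the fence contact. Camera yaw readings of the grip blocks scattered by about ±15°, so they could not confirm it.

**Lamp:** both cameras show it 60.0–60.3 mm lower. The button followed the finger up as I released it and stands as proud of the cap as at the start, so it should be locked.

**What went wrong on the way:**
- The first grip on a hung carrier slipped off because I lifted too early. The second held.
- My first push against the fence only tilted the carriers, leaving them up to about 14 mm short. I found this in the pictures and redid all four.
- The fingertips turned out to be about 2 cm above the reported tool point, so I found the button by touch.
- One loose carrier was knocked aside mid-run, and I picked it up from where it ended.
- I used all 16 pictures before pressing the button, so the lamp check and the last row check rest on depth and force numbers alone.

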